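# Change the plates on the finds dryer

## Task

Switch the fan dryer off by turning its selector dial to the bar mark. With it off, lift the two finished plates off its pins and lay them flat, tab up, on the cork mat, and put every new plate from the table (two or three) on the dryer, one to a bay, both holes over the bay's two pins, flat and fully down. Only then turn the dial to the two-dot mark and let go; do not knock over the dropper bottle.

Things in the scene. Friction and masses are not known exactly. Their poses are not given: they have to be found in the camera images.
- plate0_c (a point): New plate (may be absent) 150x60x8 mm, 0.2 kg, starts tab up on the table. Mid tab: 28 along x, 14 thick along y, top 46 above underside. Bones fixed 20-48 mm from middle along x, to 20 mm above the face. 14 mm through holes on x at +-60 mm. Point: middle, 23 above underside. x along length, z up. Either end to either pin.
- plate1_c (a point): New plate (may be absent) 150x60x8 mm, 0.2 kg, starts tab up on the table. Mid tab: 28 along x, 14 thick along y, top 46 above underside. Bones fixed 20-48 mm from middle along x, to 20 mm above the face. 14 mm through holes on x at +-60 mm. Point: middle, 23 above underside. x along length, z up. Either end to either pin.
- plate2_c (a point): New plate (may be absent) 150x60x8 mm, 0.2 kg, starts tab up on the table. Mid tab: 28 along x, 14 thick along y, top 46 above underside. Bones fixed 20-48 mm from middle along x, to 20 mm above the face. 14 mm through holes on x at +-60 mm. Point: middle, 23 above underside. x along length, z up. Either end to either pin.
- dry0_c (a point): Finished plate (may be absent) 150x60x8 mm, 0.2 kg, starts tab up on a bay's pins. Mid tab: 28 along x, 14 thick along y, top 46 above underside. Bones fixed 20-48 mm from middle along x, to 20 mm above the face. 14 mm through holes on x at +-60 mm. Point: middle, 23 above underside. x along length, z up. Either end to either pin.
- dry1_c (a point): Finished plate (may be absent) 150x60x8 mm, 0.2 kg, starts tab up on a bay's pins. Mid tab: 28 along x, 14 thick along y, top 46 above underside. Bones fixed 20-48 mm from middle along x, to 20 mm above the face. 14 mm through holes on x at +-60 mm. Point: middle, 23 above underside. x along length, z up. Either end to either pin.
- dry2_c (a point): Finished plate (may be absent) 150x60x8 mm, 0.2 kg, starts tab up on a bay's pins. Mid tab: 28 along x, 14 thick along y, top 46 above underside. Bones fixed 20-48 mm from middle along x, to 20 mm above the face. 14 mm through holes on x at +-60 mm. Point: middle, 23 above underside. x along length, z up. Either end to either pin.
- mat: Cork mat, fixed on the table in front of the dryer: 100 mm along x, 350 mm along y, 4 mm thick. Origin at the centre of its underside, z up. Two plates fit on it end to end along y.
- dryer: The fan dryer: fixed grey box, 168 mm deep (x), 400 mm wide (y), flat dark top 45 mm above the table, with three twin-pin bays and, at its left (+y) end, a selector dial. Origin at the centre of its underside, z up.
- bay0 (a point): Bay 0 of the dryer (bay 2 next to the dial, then 1, 0; 88 mm apart): point on the top, midway between two upright pins; x from front to back pin, z up. Pins 60 mm either side along x, 10 mm thick for 16 mm, then a 6 mm thick nose, 22 mm tall in all. A plate fully down lies flat on the top, its point 23 mm above this one.
- bay1 (a point): Bay 1 of the dryer (bay 2 next to the dial, then 1, 0; 88 mm apart): point on the top, midway between two upright pins; x from front to back pin, z up. Pins 60 mm either side along x, 10 mm thick for 16 mm, then a 6 mm thick nose, 22 mm tall in all. A plate fully down lies flat on the top, its point 23 mm above this one.
- bay2 (a point): Bay 2 of the dryer (bay 2 next to the dial, then 1, 0; 88 mm apart): point on the top, midway between two upright pins; x from front to back pin, z up. Pins 60 mm either side along x, 10 mm thick for 16 mm, then a 6 mm thick nose, 22 mm tall in all. A plate fully down lies flat on the top, its point 23 mm above this one.
- dial_grip (a point): Point on the dial's axis, 14 mm below the top of its black bar grip; turns with it. x is where the pointer (white line on the bar) points, along the bar; z up. Bar 46 mm long, 14 thick, 28 tall, its top 82 mm above the table, on a round skirt 50 mm across whose top is 55 mm above the table. 114 mm from bay 2, away from bay 1.
- dial (a joint): Dial angle (rad), growing clockwise seen from above. Four click positions with white marks round the dial: off (a bar) 0, one dot 0.7, two dots 1.4, three dots 2.1; stops just beyond both ends. Let go, it springs into the nearest one (about 0.1 N m to click over).
- dropper_bottle: Bystander: white dropper bottle, 49 mm across, 176 mm tall, standing upright; origin at the centre of its underside, z up.

How it is judged (in metres and radians):
On the way, in this order (a step that is already met when the one before it is completed fails the run):
1. the dial is turned to off (the bar mark) (value of joint dial below 0.15 rad), for 0.2 s.
2. with the dial off, the finished plates lie on the mat and every new plate is down over the two pins of a bay (((horizontal distance between plate0_c and bay0 below 0.006 m and z of plate0_c in the frame of bay0 below 0.027 m and angle between the x axis of plate0_c and the x axis of bay0, either way round below 0.1 rad and angle between plate0_c's own z axis and vertical below 0.06 rad) or (horizontal distance between plate0_c and bay1 below 0.006 m and z of plate0_c in the frame of bay1 below 0.027 m and angle between the x axis of plate0_c and the x axis of bay1, either way round below 0.1 rad and angle between plate0_c's own z axis and vertical below 0.06 rad) or (horizontal distance between plate0_c and bay2 below 0.006 m and z of plate0_c in the frame of bay2 below 0.027 m and angle between the x axis of plate0_c and the x axis of bay2, either way round below 0.1 rad and angle between plate0_c's own z axis and vertical below 0.06 rad)) and ((horizontal distance between plate1_c and bay0 below 0.006 m and z of plate1_c in the frame of bay0 below 0.027 m and angle between the x axis of plate1_c and the x axis of bay0, either way round below 0.1 rad and angle between plate1_c's own z axis and vertical below 0.06 rad) or (horizontal distance between plate1_c and bay1 below 0.006 m and z of plate1_c in the frame of bay1 below 0.027 m and angle between the x axis of plate1_c and the x axis of bay1, either way round below 0.1 rad and angle between plate1_c's own z axis and vertical below 0.06 rad) or (horizontal distance between plate1_c and bay2 below 0.006 m and z of plate1_c in the frame of bay2 below 0.027 m and angle between the x axis of plate1_c and the x axis of bay2, either way round below 0.1 rad and angle between plate1_c's own z axis and vertical below 0.06 rad)) and ((horizontal distance between plate2_c and bay0 below 0.006 m and z of plate2_c in the frame of bay0 below 0.027 m and angle between the x axis of plate2_c and the x axis of bay0, either way round below 0.1 rad and angle between plate2_c's own z axis and vertical below 0.06 rad) or (horizontal distance between plate2_c and bay1 below 0.006 m and z of plate2_c in the frame of bay1 below 0.027 m and angle between the x axis of plate2_c and the x axis of bay1, either way round below 0.1 rad and angle between plate2_c's own z axis and vertical below 0.06 rad) or (horizontal distance between plate2_c and bay2 below 0.006 m and z of plate2_c in the frame of bay2 below 0.027 m and angle between the x axis of plate2_c and the x axis of bay2, either way round below 0.1 rad and angle between plate2_c's own z axis and vertical below 0.06 rad)) and x of dry0_c in the frame of mat between -0.042 and 0.042 m and y of dry0_c in the frame of mat between -0.14 and 0.14 m and z of each of dry0_c, dry1_c, dry2_c in the frame of mat below 0.032 m and angle between each of dry0_c, dry1_c, dry2_c's own z axis and vertical below 0.08 rad and x of dry1_c in the frame of mat between -0.042 and 0.042 m and y of dry1_c in the frame of mat between -0.14 and 0.14 m and x of dry2_c in the frame of mat between -0.042 and 0.042 m and y of dry2_c in the frame of mat between -0.14 and 0.14 m and value of joint dial below 0.15 rad), for 0.2 s.
3. the dial is turned to two dots (value of joint dial between 1.25 and 1.55 rad), for 0.2 s.
At the end, for the whole second after the job is handed in: New plates on the pins of a bay: middle within 6 mm, down to 4 mm, along the pins within 0.1 rad, level within 0.06 rad. Finished plates flat on the mat (down to 5 mm, 0.08 rad), middle within 42 mm of its middle in x, 140 mm in y. Dial at 1.4 within 0.15 rad. All at rest (all of step 3 and ((horizontal distance between plate0_c and bay0 below 0.006 m and z of plate0_c in the frame of bay0 below 0.027 m and angle between the x axis of plate0_c and the x axis of bay0, either way round below 0.1 rad and angle between plate0_c's own z axis and vertical below 0.06 rad) or (horizontal distance between plate0_c and bay1 below 0.006 m and z of plate0_c in the frame of bay1 below 0.027 m and angle between the x axis of plate0_c and the x axis of bay1, either way round below 0.1 rad and angle between plate0_c's own z axis and vertical below 0.06 rad) or (horizontal distance between plate0_c and bay2 below 0.006 m and z of plate0_c in the frame of bay2 below 0.027 m and angle between the x axis of plate0_c and the x axis of bay2, either way round below 0.1 rad and angle between plate0_c's own z axis and vertical below 0.06 rad)) and ((horizontal distance between plate1_c and bay0 below 0.006 m and z of plate1_c in the frame of bay0 below 0.027 m and angle between the x axis of plate1_c and the x axis of bay0, either way round below 0.1 rad and angle between plate1_c's own z axis and vertical below 0.06 rad) or (horizontal distance between plate1_c and bay1 below 0.006 m and z of plate1_c in the frame of bay1 below 0.027 m and angle between the x axis of plate1_c and the x axis of bay1, either way round below 0.1 rad and angle between plate1_c's own z axis and vertical below 0.06 rad) or (horizontal distance between plate1_c and bay2 below 0.006 m and z of plate1_c in the frame of bay2 below 0.027 m and angle between the x axis of plate1_c and the x axis of bay2, either way round below 0.1 rad and angle between plate1_c's own z axis and vertical below 0.06 rad)) and ((horizontal distance between plate2_c and bay0 below 0.006 m and z of plate2_c in the frame of bay0 below 0.027 m and angle between the x axis of plate2_c and the x axis of bay0, either way round below 0.1 rad and angle between plate2_c's own z axis and vertical below 0.06 rad) or (horizontal distance between plate2_c and bay1 below 0.006 m and z of plate2_c in the frame of bay1 below 0.027 m and angle between the x axis of plate2_c and the x axis of bay1, either way round below 0.1 rad and angle between plate2_c's own z axis and vertical below 0.06 rad) or (horizontal distance between plate2_c and bay2 below 0.006 m and z of plate2_c in the frame of bay2 below 0.027 m and angle between the x axis of plate2_c and the x axis of bay2, either way round below 0.1 rad and angle between plate2_c's own z axis and vertical below 0.06 rad)) and x of dry0_c in the frame of mat between -0.042 and 0.042 m and y of dry0_c in the frame of mat between -0.14 and 0.14 m and z of each of dry0_c, dry1_c, dry2_c in the frame of mat below 0.032 m and angle between each of dry0_c, dry1_c, dry2_c's own z axis and vertical below 0.08 rad and x of dry1_c in the frame of mat between -0.042 and 0.042 m and y of dry1_c in the frame of mat between -0.14 and 0.14 m and x of dry2_c in the frame of mat between -0.042 and 0.042 m and y of dry2_c in the frame of mat between -0.14 and 0.14 m and linear speed of each of plate0, plate1, plate2, dry0, dry1, dry2 below 0.02 m/s and velocity of joint dial between -0.1 and 0.1 rad/s); the robot touches nothing.
It fails at once if the dropper bottle is knocked over (angle between dropper_bottle's own z axis and vertical above 0.6 rad).
Of plate0, plate1, plate2 only 2 to 3 are there at a start; the rules pass over those that are not, and their reading is None.
Of dry0, dry1, dry2 only 2 to 2 are there at a start; the rules pass over those that are not, and their reading is None.
At some moment in a run one of plate0, plate1, plate2 may be knocked a few centimetres aside while the robot is not near it.
Once in a run the grip may slacken for a moment while it holds something.
It also fails if it takes over 210 s, if anything falls off the work surface, if the arm or the gripper's body presses on something with over 40 N, if the wrist force passes 120 N, or if a joint passes its speed limit or range.

## Robot

A 7-joint arm with a two-finger parallel gripper is mounted at the origin on the work surface; the furniture and walls round the work are solid. World frame = base frame: x ahead of the robot, y to its left, z up, the work surface at z = 0. Lengths are in mm, angles in rad, forces in N, time in s.
With the tool pointing down it reaches from about 400 to 875 mm from the base axis. Payload 4.4 kg.
Tool frame: the origin (TCP) lies on the centre line of the jaws, within the pads' length; the fingertips stand 14 mm ahead of it and the grasp point (between the pads) lies 5 mm behind it; z points along the fingers, x is the direction in which the jaws open and shut, and the axes are right-handed (so a half turn about z gives the same grasp; the last joint's range is limited). The gripper opens to 85 mm and grips with 20 to 120 N. Pads are 22 mm wide; open, the fingers measure 114 mm over their backs; the gripper's body (76 mm by 85 mm) begins 54 mm behind the grasp point. The pads swing forward as they close: fully open they stand 13 mm farther back than shut.
Start: joints at [1.175, 0.628, 0.038, 1.517, -0.027, 0.996, -0.02], TCP at [210.533, -614.975, 214.913] pointing down, gripper open.
Joint ranges: [-3.06, 3.06], [-0.37, 2.12], [-1.25, 1.32], [0.18, 2.47], [-1.1, 4.24], [0.23, 1.98], [-2.94, 2.94]. Speed limits (rad/s): [2.57, 2.57, 3.14, 3.14, 3.14, 3.14, 3.14].

## Interface

Orientations are given as [roll, pitch, yaw] about the fixed x, y, z axes, in that order (R = Rz(yaw) Ry(pitch) Rx(roll)).
In Python, from cell import ctrl gives the robot as it stands.
- The arm moves only by the tool send_rows, never from a script. Its argument "commands" is a list of rows, each a list of 5 numbers: the finger opening in mm, from 0 to 85.4, then the shift along the tool's x, y, z in mm, then the turn about the tool's z in degrees. In form: [[grip, x, y, z, roll], ...]. A call has 1 to 5 rows; each row is the pose to reach, as a shift and turn from the pose measured when the call began, along the tool's axes at that moment; what a row does not reach only later rows make up. A row lasts 1/10 s, in which the tool goes at most 50 mm and 8.59 degrees, less where a joint would pass 70% of its speed; a pose out of reach is approached as far as the arm can. A call with a gripper value outside its range is refused whole. The fingers move at their own pace and stop on an object; the grip force is fixed at half the most. Time passes only in rows, so rows that repeat a pose let the fingers close. It gives the time, the measured TCP pose, the force and the opening at its end, in the units of the state.
- ctrl.read_state(): the state, without advancing time (a new reading comes with each control period).
- ctrl.get_image(name): name is "scene" or "top"; returns the picture (384x512x3 uint8, red, green, blue); there is no depth.
- ctrl.camera_params(name): a dict with "fx", "fy", "cx", "cy" (pixels), "k1" (the pictures are not rectified: a ray, as slopes to the right and down, at radius r is drawn at 1 + k1 r^2 times it, then the intrinsics apply), "cam_to_world" (4x4, takes a point from camera to world coordinates). Camera axes: x right, y down, z forward; pixel columns grow to the right and rows downward; lengths in mm; the calibration is good to about 2 mm. A picture is of the moment at which its call begins. camera_params takes no time and is no camera call.
- ctrl.finish_job(): hands the job in, once; it reports no verdict.
The state is a dict: "clock": time; "qpos": joint angles; "qd": joint speeds; "tau": joint torques, N m; "eef_pos": TCP position; "tool_rot": TCP orientation; "force": force on the tool from outside, world axes, zero at the start; "torque": the same for the moment, N m; "width": finger opening in mm.
Only numpy, scipy, OpenCV 4.12 (cv2) and the standard library are available. Lean on these libraries where they do the work, as an engineer would, in place of code of your own. Each camera call takes 0.05 s, during which the arm holds its last target.

## Working session

There is one attempt and no reset: what is moved stays moved. The work goes in short steps, Python scripts to look and compute and a tool call to move; the robot and the scene stay as the last step left them, time stands still between calls to the robot, and variables do not carry over. Pictures are saved under pics/ and viewed, and the job is handed in when it is done.

Besides the shell and the picture viewer there is one more tool, called after "Emit:" as name(argument=value, ...) on one line, values as JSON. send_rows: Moves the arm, as the interface text tells. Its arguments: {"type":"object","properties":{"commands":{"type":"array"}},"required":["commands"]}

```bash
ls; mkdir -p pics; cat > h.py <<'E'
import numpy as np, cv2
from cell import ctrl
def snap(name,tag):
    im=ctrl.get_image(name); cv2.imwrite(f'pics/{tag}.png',cv2.cvtColor(im,cv2.COLOR_RGB2BGR)); return im
def crop(src,tag,x0,y0,w,h,s):
    im=cv2.imread(f'pics/{src}.png')[y0:y0+h,x0:x0+w]
    cv2.imwrite(f'pics/{tag}.png',cv2.resize(im,None,fx=s,fy=s,interpolation=cv2.INTER_CUBIC))
def K(name):
    p=ctrl.camera_params(name); return p,np.array([[p['fx'],0,p['cx']],[0,p['fy'],p['cy']],[0,0,1]]),np.array([p['k1'],0,0,0],float)
def pix2w(name,uv,z):
    p,k,d=K(name); T=np.array(p['cam_to_world'])
    n=cv2.undistortPoints(np.array(uv,float).reshape(-1,1,2),k,d).reshape(-1,2)
    out=[]
    zs=np.broadcast_to(z,len(n))
    for (a,b),zz in zip(n,zs):
        r=T[:3,:3]@[a,b,1]; o=T[:3,3]; t=(zz-o[2])/r[2]; out.append(o+t*r)
    return np.array(out)
def w2pix(name,P):
    p,k,d=K(name); T=np.linalg.inv(np.array(p['cam_to_world']))
    r,_=cv2.Rodrigues(T[:3,:3]); return cv2.projectPoints(np.array(P,float).reshape(-1,1,3),r,T[:3,3],k,d)[0].reshape(-1,2)
def toolmove(target,yaw=None):
    "shift in tool axes to reach world target"
    from scipy.spatial.transform import Rotation as Ro
    s=ctrl.read_state(); R=Ro.from_euler('xyz',s['tool_rot']).as_matrix()
    return R.T@(np.array(target)-np.array(s['eef_pos']))
E
python3 - <<'E'
from h import *
np.set_printoptions(precision=3,suppress=True)
print(ctrl.read_state())
for n in('scene','top'):
    snap(n,n+'0'); p=ctrl.camera_params(n); print(p)
    crop(n+'0',n+'0b',0,0,512,384,1.56)
E
```

```text
pics
{'clock': 0.0, 'qpos': array([ 1.175,  0.629,  0.038,  1.518, -0.027,  0.996, -0.02 ]), 'qd': array([ 0.001, -0.   , -0.001,  0.001,  0.   ,  0.001, -0.001]), 'tau': array([  0.001, -56.342,   1.226, -19.345,   0.011,   0.011,  -0.   ]), 'eef_pos': array([ 210.309, -614.318,  213.965]), 'tool_rot': array([ 3.142,  0.002, -1.241]), 'force': array([-0.773,  0.074, -0.231]), 'torque': array([-0.023, -0.012, -0.035]), 'width': 85.26275013650647}
{'fx': 408.2968951021576, 'fy': 408.2968951021576, 'cx': 255.62317792736434, 'cy': 195.09419701738602, 'k1': -0.08744729780161829, 'cam_to_world': array([[  -0.732,   -0.47 ,    0.492, -180.62 ],
       [  -0.681,    0.517,   -0.519,  713.649],
       [  -0.01 ,   -0.715,   -0.699, 1075.058],
       [   0.   ,    0.   ,    0.   ,    1.   ]])}
{'fx': 369.94417992610454, 'fy': 369.94417992610454, 'cx': 252.88366757116722, 'cy': 193.6117032820545, 'k1': 0.037720643587755925, 'cam_to_world': array([[   0.013,   -0.992,    0.128,  404.081],
       [  -1.   ,   -0.014,   -0.009,  -43.834],
       [   0.011,   -0.128,   -0.992, 1270.899],
       [   0.   ,    0.   ,    0.   ,    1.   ]])}
```

View pics/scene0b.png

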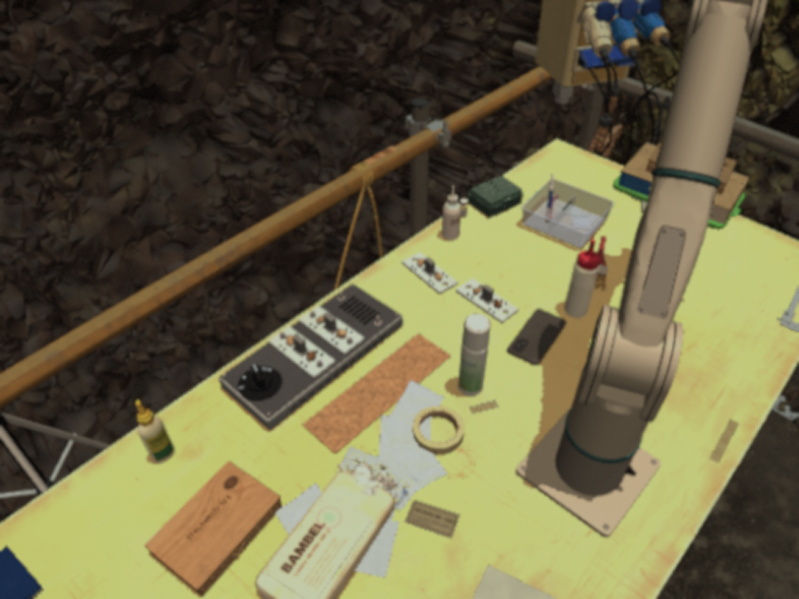

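View pics/top0b.png

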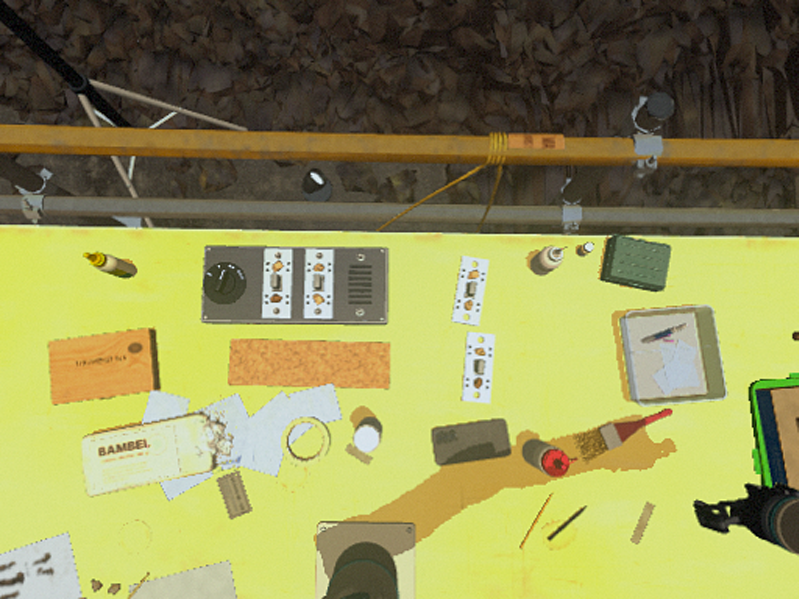

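The top view shows the dryer at about (190,183) px with finished plates in bays 2 and 1, and bay 0 free. Two new plates are at about (301,186) and (306,235). The mat is at (198,233) and the dropper bottle is probably the one at (70,170) or (352,168). I'll enlarge.

```bash
python3 - <<'E'
from h import *
crop('top0','c1',125,150,130,105,6)
crop('top0','c2',280,155,60,110,5.4)
E
```

```text
(no output)
```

View pics/c1.png

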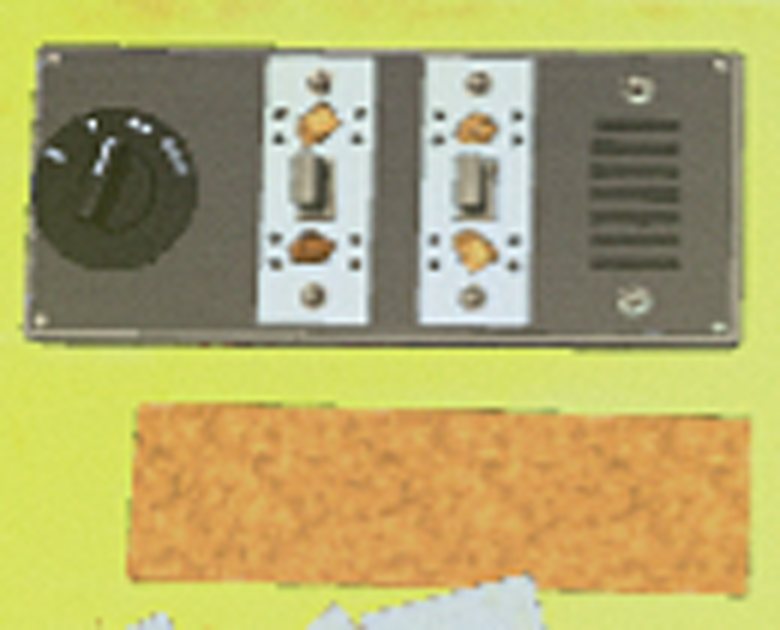

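View pics/c2.png

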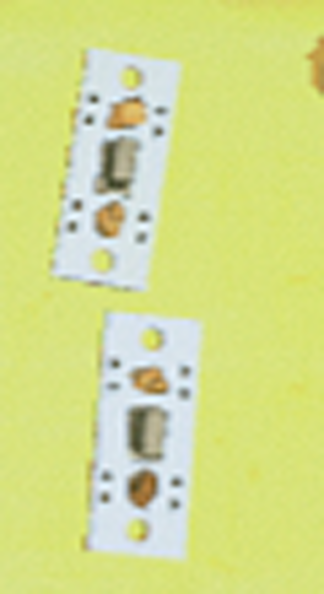

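```bash
python3 - <<'E'
from h import *
crop('top0','c3',160,150,95,60,8)
crop('scene0','c4',138,178,125,95,6)
crop('scene0','c5',250,155,90,55,8)
E
```

```text
(no output)
```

View pics/c3.png

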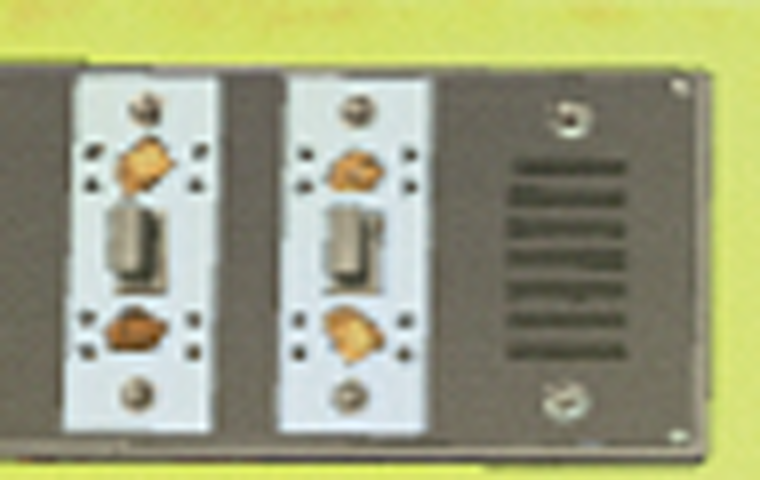

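View pics/c4.png

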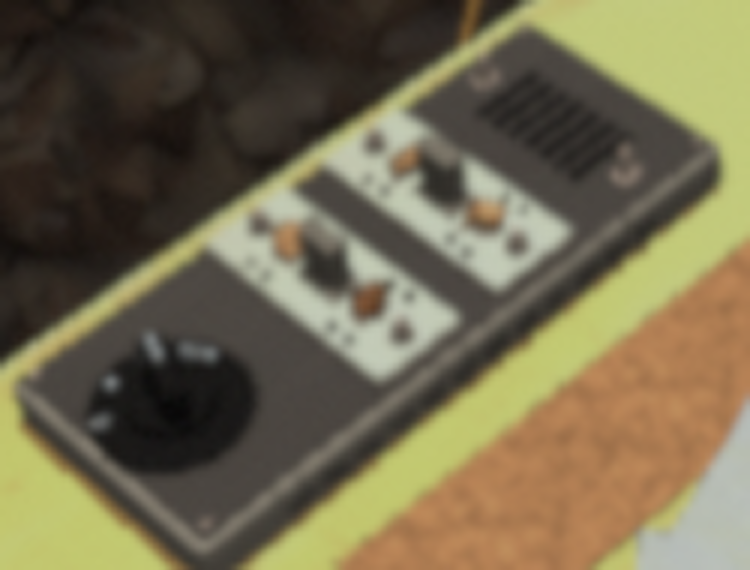

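View pics/c5.png

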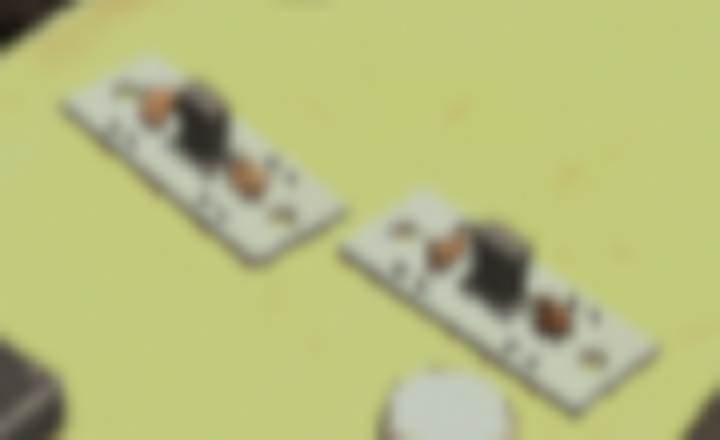

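```bash
cat > fit.py <<'E'
from h import *
from scipy.optimize import least_squares
def un(p,x0,y0,s): return (np.array(p,float)+.5)/s-.5+[x0,y0]
def fit(objs,x0):
    """objs list (cam, px Nx2, local Nx3); local z is world z. returns x,y,yaw(deg),rms px"""
    def res(v):
        c,s=np.cos(v[2]),np.sin(v[2]); r=[]
        for cam,px,L in objs:
            L=np.array(L,float); W=np.c_[v[0]+c*L[:,0]-s*L[:,1],v[1]+s*L[:,0]+c*L[:,1],L[:,2]]
            r.append((w2pix(cam,W)-px).ravel())
        return np.concatenate(r)
    f=least_squares(res,x0,x_scale=[1,1,.01]); return f.x[:2].round(1),np.degrees(f.x[2]).round(2),np.abs(f.fun).max().round(2)
E
python3 - <<'E'
from fit import *
# dryer: bays y local: dial at +y: dial - bay2=114; unknown offset -> origin at bay1
A=un([[571,121],[567,402]],160,150,8); LA=[[60,-88,45],[-60,-88,45]]
A2=un([[145,108],[137,396],[358,111],[350,398]],160,150,8); LA2=[[60,88,67],[-60,88,67],[60,0,67],[-60,0,67]]
LA2b=[[a,b,63] for a,b,_ in LA2]
S=un([[485,80],[626,176]],138,178,6)
S2=un([[373,140],[517,243],[260,224],[402,331]],138,178,6); LS2=[[60,0,60],[-60,0,60],[60,88,60],[-60,88,60]]
x0=[600,0,0]
print('topW',fit([('top',A,LA)],x0)); print('top all',fit([('top',A,LA),('top',A2,LA2b)],x0))
print('scene',fit([('scene',S,LA)],x0),fit([('scene',S,LA),('scene',S2,LS2)],x0))
C=un([[705,73]],160,150,8); print('corner',pix2w('top',C,45), 'scene corners',pix2w('scene',un([[527,25],[718,150],[203,550],[20,385]],138,178,6),45))
print('c1 corners',pix2w('top',un([[40,47],[741,53],[738,336],[28,334]],125,150,6),45))
print('dial skirt',pix2w('top',un([[115,188]],125,150,6),55),pix2w('scene',un([[172,403]],138,178,6),55))
print('mat',pix2w('top',un([[137,404],[750,418],[747,594],[128,578]],125,150,6),4))
# plates
P=un([[133,77],[103,261]],280,155,5.4); Q=un([[152,338],[137,530]],280,155,5.4)
cP=un([[88,48],[181,62],[145,289],[54,273]],280,155,5.4);cQ=un([[108,312],[201,320],[185,556],[89,548]],280,155,5.4)
L=[[60,0,8],[-60,0,8]]; LC=[[75,30,8],[75,-30,8],[-75,-30,8],[-75,30,8]]
print('P',fit([('top',P,L)],[600,-250,0]),fit([('top',cP,LC)],[600,-250,0]))
print('Q',fit([('top',Q,L)],[600,-250,0]),fit([('top',cQ,LC)],[600,-250,0]))
cPs=un([[150,55],[345,212],[253,267],[62,105]],250,155,8); cQs=un([[424,190],[660,350],[577,415],[338,248]],250,155,8)
LS=[[75,-30,8],[-75,-30,8],[-75,30,8],[75,30,8]]
print('P s',fit([('scene',cPs,LS)],[600,-250,0]));print('Q s',fit([('scene',cQs,LS)],[500,-250,0]))
print(pix2w('top',[[70,170],[352,168],[235,281]],0)); print(pix2w('top',[[235,281]],170))
E
```

```text
topW (array([599.3, 107.9]), np.float64(0.37), np.float64(0.12))
top all (array([598.9, 107.5]), np.float64(0.45), np.float64(0.21))
scene (array([600.2, 112.7]), np.float64(-0.09), np.float64(0.03)) (array([598.7, 113.4]), np.float64(0.58), np.float64(0.29))
corner [[680.94061418 -35.87999508  45.        ]] scene corners [[676.94768061 -27.24545478  45.        ]
 [514.63317699 -27.06316146  45.        ]
 [514.25153514 361.44186281  45.        ]
 [673.53431473 361.05350611  45.        ]]
c1 corners [[678.78889975 354.88796498  45.        ]
 [681.89527043 -37.20434023  45.        ]
 [521.75173911 -37.87925504  45.        ]
 [517.5503678  352.73071488  45.        ]]
dial skirt [[598.01239907 306.55488791  55.        ]] [[594.57029628 315.87026139  55.        ]]
mat [[482.30912207 302.59498701   4.        ]
 [478.84197815 -45.21931675   4.        ]
 [379.65546719 -44.93385635   4.        ]
 [384.66223306 302.59006782   4.        ]]
P (array([ 596.6, -222.7]), np.float64(-9.34), np.float64(0.12)) (array([ 597.4, -222.1]), np.float64(-8.85), np.float64(0.38))
Q (array([ 428.4, -238.7]), np.float64(-4.87), np.float64(0.06)) (array([ 428.7, -239.4]), np.float64(-4.57), np.float64(0.41))
P s (array([ 595.5, -215. ]), np.float64(-9.4), np.float64(0.38))
Q s (array([ 426.3, -233.4]), np.float64(-4.76), np.float64(0.2))
[[ 640.85821744  575.14037896    0.        ]
 [ 663.18728333 -400.65204817    0.        ]
 [ 271.70207297    0.72626343    0.        ]]
[[289.4095058   -5.23424857 170.        ]]
```

```bash
cat > go.py <<'E'
import sys
from h import *
from scipy.spatial.transform import Rotation as Ro
def plan(x,y,z,yaw,grip,say=True):
    s=ctrl.read_state(); R=Ro.from_euler('xyz',s['tool_rot']).as_matrix()
    d=R.T@(np.array([x,y,z])-s['eef_pos']); cur=np.degrees(np.arctan2(R[1,0],R[0,0]))
    roll=-((yaw-cur+180)%360-180)
    print('at',np.round(s['eef_pos'],1),'yaw',round(cur,2),'F',np.round(s['force'],1),'w',round(s['width'],1),'t',round(s['clock'],1),'q7',round(s['qpos'][6],2),'tilt',np.degrees(np.arccos(-R[2,2])).round(2))
    n=max(np.linalg.norm(d)/50,abs(roll)/8.5); print('shift',np.round(d,1),'roll',round(roll,2),'rows>=',round(n,1))
if __name__=='__main__': plan(*map(float,sys.argv[1:5]),0)
E
python3 go.py 380 -460 300 -30
```

```text
at [ 210.3 -614.4  214.1] yaw -71.1 F [ 1.1 -0.2  1.3] w 85.3 t 0.1 q7 -0.02 tilt 0.1
shift [ -91.3 -210.5  -85.8] roll -41.1 rows>= 4.9
```

Emit:
send_rows(commands=[[60, -10, -35, -40, -8], [60, -30, -80, -60, -16], [60, -50, -125, -80, -24], [60, -71, -168, -86, -32], [60, -91, -210, -86, -41]])

```text
clock: 0.6
eef_pos: [378.2, -462.4, 301.5]
tool_rot: [-3.142, -0.001, -0.527]
force: [0.3, -0.2, 0.2]
width: 59.8
```

```bash
python3 go.py 530 -250 300 10
```

```text
at [ 378.2 -462.4  301.5] yaw -30.21 F [ 0.3 -0.2  0.2] w 59.8 t 0.6 q7 0.23 tilt 0.05
shift [  24.3 -259.9    1.5] roll -40.21 rows>= 5.2
```

Emit:
send_rows(commands=[[60, 5, -50, 0, -8], [60, 9, -98, 0, -16], [60, 14, -147, 0, -24], [60, 18, -196, 0, -32], [60, 23, -245, 0, -40]])

```text
clock: 1.1
eef_pos: [521.8, -260.5, 301.4]
tool_rot: [3.141, -0.0, 0.176]
force: [1.1, -0.8, -1.2]
width: 59.8
```

```bash
python3 go.py 590 -10 300 50
```

```text
at [ 521.8 -260.5  301.4] yaw 10.11 F [ 1.1 -0.8 -1.2] w 59.8 t 1.1 q7 0.41 tilt 0.03
shift [ 111.1 -234.6    1.3] roll -39.89 rows>= 5.2
```

Emit:
send_rows(commands=[[60, 21, -45, 0, -8], [60, 42, -90, 0, -16], [60, 63, -135, 0, -24], [60, 85, -179, 0, -32], [60, 106, -224, 0, -40]])

```text
clock: 1.6
eef_pos: [587.0, -19.6, 301.0]
tool_rot: [3.141, 0.001, 0.88]
force: [0.9, -1.3, 1.0]
width: 60.0
```

```bash
python3 go.py 597 230 250 69
```

```text
at [587.  -19.6 301. ] yaw 50.42 F [ 0.9 -1.3  1. ] w 60.0 t 1.6 q7 0.58 tilt 0.04
shift [ 198.8 -151.3   50.8] roll -18.58 rows>= 5.1
```

Emit:
send_rows(commands=[[60, 37, -28, 0, -6], [60, 75, -57, 5, -12], [60, 112, -85, 15, -18], [60, 150, -114, 35, -18.6], [60, 187, -142, 48, -18.6]])

```text
clock: 2.1
eef_pos: [596.3, 215.7, 251.3]
tool_rot: [-3.141, 0.002, 1.204]
force: [1.2, -0.6, 0.5]
width: 59.9
```

```bash
python3 go.py 597 310 120 69
```

```text
at [596.3 215.7 251.3] yaw 68.98 F [ 1.2 -0.6  0.5] w 59.9 t 2.1 q7 0.46 tilt 0.14
shift [ 88.6 -33.  131.2] roll -0.02 rows>= 3.2
```

Emit:
send_rows(commands=[[60, 44, -16, 20, 0], [60, 88, -33, 50, 0], [60, 88, -33, 95, 0], [60, 88, -33, 131, 0]])

```text
clock: 2.5
eef_pos: [594.6, 312.2, 117.2]
tool_rot: [-3.139, 0.003, 1.208]
force: [0.5, -0.0, -0.7]
width: 59.8
```

```bash
python3 - <<'E'
from h import *
snap('top','t1');snap('scene','s1')
crop('top','x',0,0,1,1,1) if 0 else None
crop('t1','t1c',110,140,100,75,7.8); crop('s1','s1c',110,170,110,85,7)
E
python3 go.py 597 310 73 69
```

```text
at [593.  306.9 114. ] yaw 69.07 F [-0.1 -0.8 -0.4] w 59.8 t 2.6 q7 0.27 tilt 0.82
shift [ 4.9  3.  40.9] roll 0.07 rows>= 0.8
```

View pics/t1c.png

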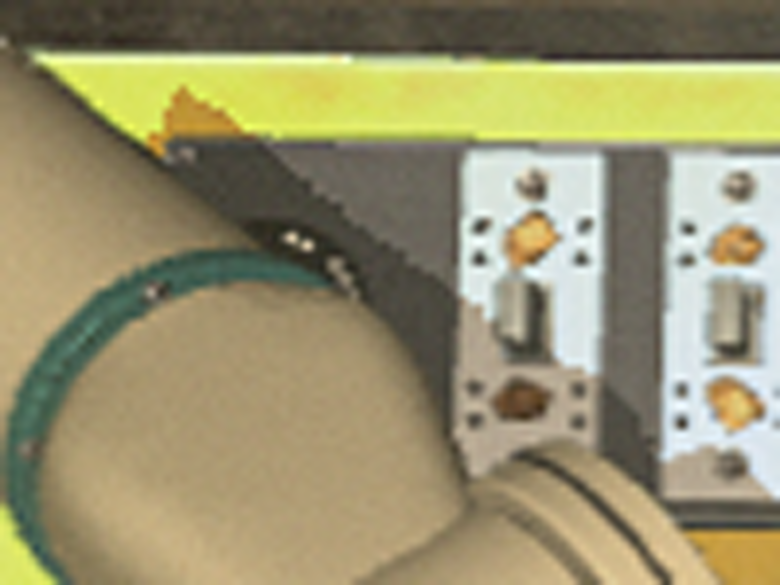

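View pics/s1c.png

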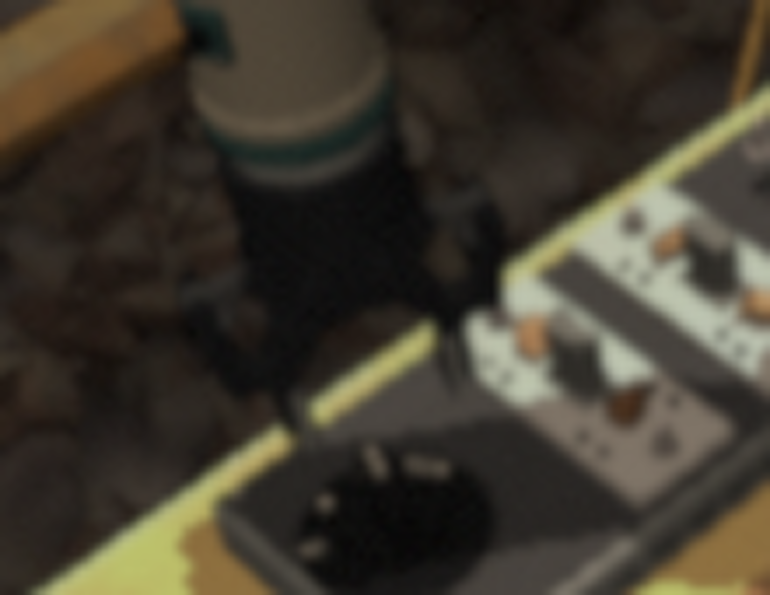

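Emit:
send_rows(commands=[[60, 5, 3, 5, 0], [60, 5, 3, 5, 0]])

```text
clock: 2.8
eef_pos: [598.5, 310.6, 109.5]
tool_rot: [-3.135, 0.011, 1.205]
force: [0.3, -0.0, 0.9]
width: 60.1
```

```bash
python3 go.py 597 310 77 69; python3 go.py 597 310 77 69
```

```text
at [598.5 310.6 109.5] yaw 69.02 F [ 0.3 -0.   0.9] w 60.1 t 2.8 q7 0.27 tilt 0.75
shift [-0.8 -1.  32.5] roll 0.02 rows>= 0.7
at [598.5 310.6 109.5] yaw 69.02 F [ 0.3 -0.   0.9] w 60.1 t 2.8 q7 0.27 tilt 0.75
shift [-0.8 -1.  32.5] roll 0.02 rows>= 0.7
```

Emit:
send_rows(commands=[[60, -1, -1, 16, 0], [60, -1, -1, 32, 0], [60, -1, -1, 32, 0]])

```text
clock: 3.1
eef_pos: [595.5, 308.1, 75.1]
tool_rot: [-3.133, 0.015, 1.204]
force: [-0.7, -0.6, -0.2]
width: 59.7
```

```bash
python3 go.py 597 310 77 69
```

```text
at [595.5 308.1  75.1] yaw 69.0 F [-0.7 -0.6 -0.2] w 59.7 t 3.1 q7 0.25 tilt 1.0
shift [ 2.3  0.7 -1.9] roll 0.0 rows>= 0.1
```

Emit:
send_rows(commands=[[20, 0, 0, 0, 0], [8, 0, 0, 0, 0], [5, 0, 0, 0, 0], [5, 0, 0, 0, 0], [5, 0, 0, 0, 0]])

```text
clock: 3.6
eef_pos: [595.7, 308.2, 75.5]
tool_rot: [-3.133, 0.014, 1.204]
force: [0.6, 0.1, -0.2]
width: 5.1
```

```bash
python3 go.py 597 310 77 69; python3 -c "
from h import *
print(ctrl.read_state())"
```

```text
at [595.7 308.2  75.5] yaw 69.0 F [ 0.6  0.1 -0.2] w 5.1 t 3.6 q7 0.25 tilt 0.97
shift [ 2.1  0.6 -1.6] roll 0.0 rows>= 0.1
{'clock': 3.6, 'qpos': array([-0.22171096,  0.88095951, -0.54489634,  1.53747983,  0.53965162,
        0.89496813,  0.24857845]), 'qd': array([ 0.00025005,  0.00308381, -0.00098828,  0.00239206,  0.00056383,
        0.00036773,  0.00105059]), 'tau': array([ 6.40508631e-03, -6.20072722e+01, -8.41351837e+00, -1.51282257e+01,
       -7.90414430e-03,  7.65953748e-02,  1.49160960e-04]), 'eef_pos': array([595.72085173, 308.24919081,  75.46454101]), 'tool_rot': array([-3.13288633,  0.01448503,  1.20434869]), 'force': array([ 0.62205015,  0.0684134 , -0.1923559 ]), 'torque': array([ 0.05275509, -0.04484768,  0.03534935]), 'width': 5.077374907351135}
```

```bash
python3 - <<'E'
from h import *
snap('top','t2');snap('scene','s2')
crop('s2','s2c',110,170,110,85,7)
print(w2pix('scene',[[595.7,308.2,75.5-14],[597,310,82],[597,310,55]]))
print((w2pix('scene',[[595.7,308.2,75.5-14],[597,310,82]])-[110,170]+.5)*7-.5)
E
```

```text
[[167.57570406 241.90866799]
 [165.81757603 237.91396166]
 [167.21512478 243.29691769]]
[[406.02992841 506.36067595]
 [393.72303222 478.39773159]]
```

View pics/s2c.png

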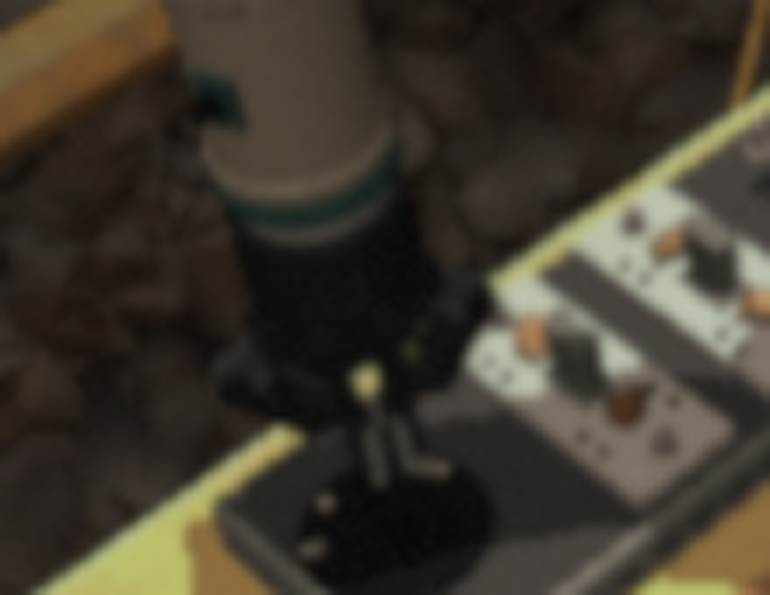

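```bash
python3 - <<'E'
from fit import *
crop('top0','d1',125,160,40,40,15); crop('scene0','d2',148,228,40,36,15)
print(pix2w('top',un([[98,178]],125,150,6),82),pix2w('top',un([[115,188]],125,150,6),45),pix2w('scene',un([[172,403]],138,178,6),45))
# finger position seen in scene: 
print(pix2w('scene',un([[400,480]],110,170,7),61))
E
```

```text
[[599.02106645 308.12036498  82.        ]] [[599.60736466 309.43661277  45.        ]] [[602.16976935 311.97069442  45.        ]]
[[610.53016517 300.07765655  61.        ]]
```

View pics/d1.png

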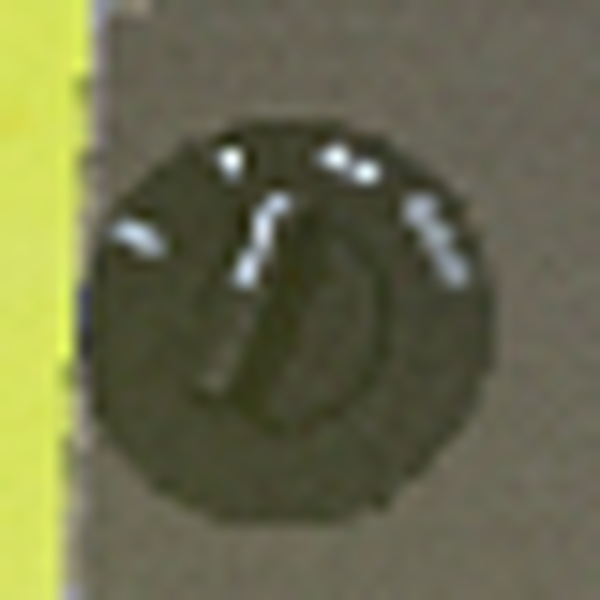

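View pics/d2.png

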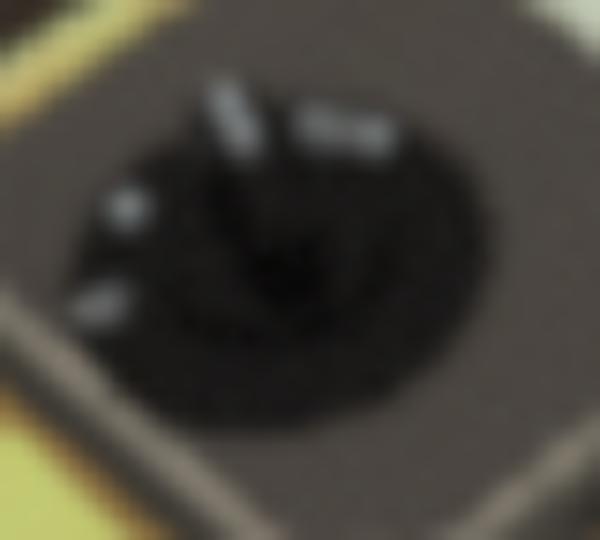

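```bash
python3 - <<'E'
from h import *
crop('t2','t2b',0,0,512,384,1.56)
E
```

```text
(no output)
```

View pics/t2b.png

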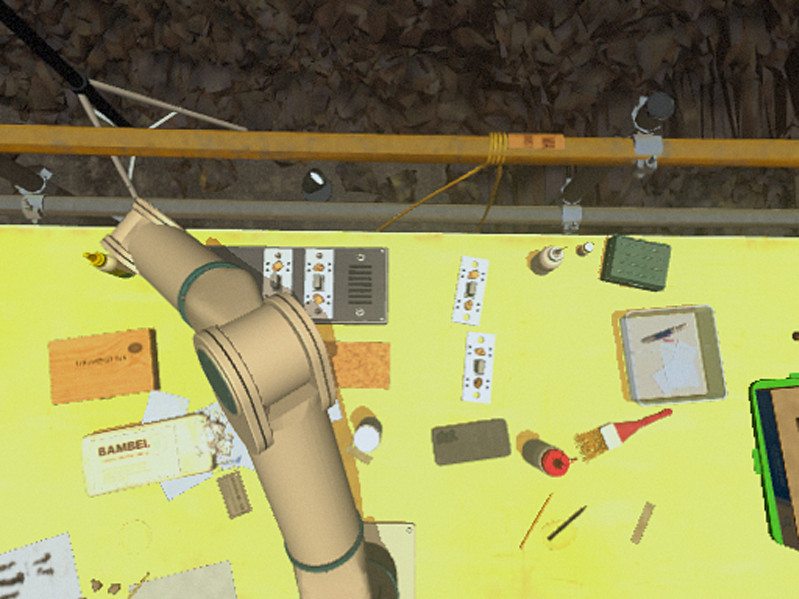

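```bash
python3 - <<'E'
from h import *
for n,b in (('s2','s2e'),('s1','s1e')):
    im=cv2.imread(f'pics/{n}.png')[195:260,125:205].astype(float)
    im=255*np.clip(im/110,0,1)**.45
    cv2.imwrite(f'pics/{b}.png',cv2.resize(im.astype(np.uint8),None,fx=9,fy=9,interpolation=cv2.INTER_CUBIC))
E
```

```text
(no output)
```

View pics/s2e.png

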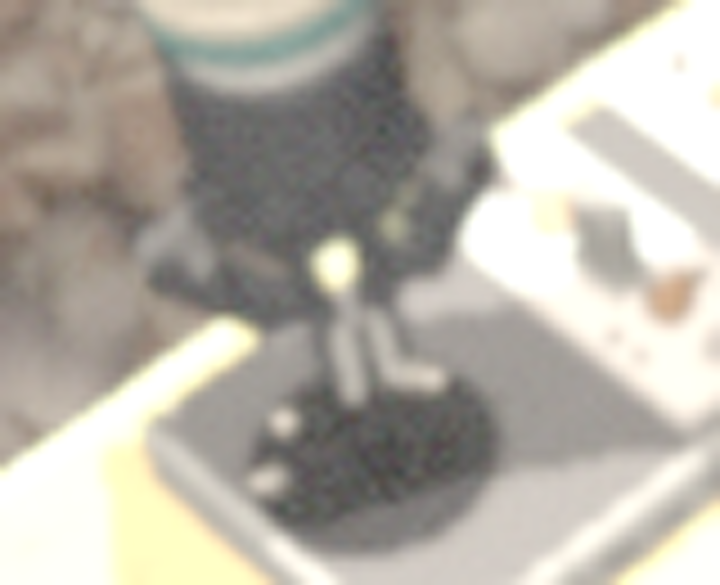

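View pics/s1e.png

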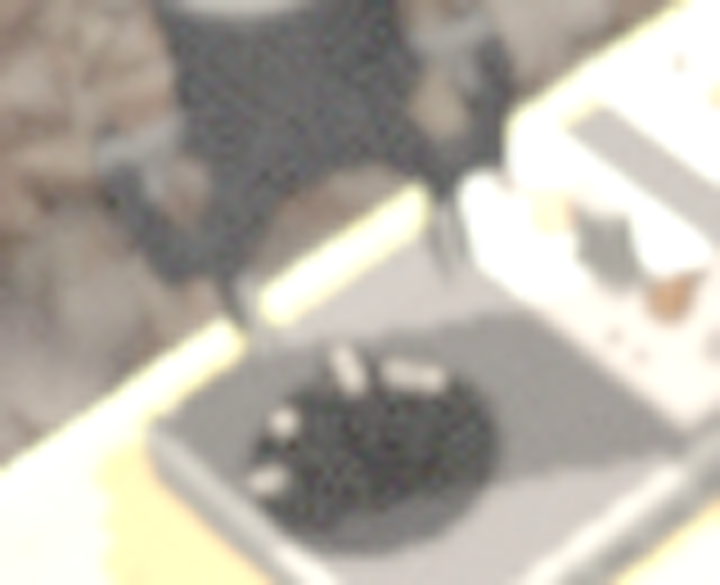

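```bash
python3 - <<'E'
from h import *
f=lambda P:((w2pix('scene',P)-[125,195]+.5)*9-.5).round()
for z in (114,107,100,93): print('s1',z,f([[593,306.9,z],[593+30*np.cos(1.205),306.9+30*np.sin(1.205),z],[593-30*np.cos(1.205),306.9-30*np.sin(1.205),z]]).tolist())
for z in (82,75,68,61): print('s2',z,f([[595.7,308.2,z]]).tolist(), 'tilted',)
b=np.radians(-20)
for z in(82,55): print('bar',f([[599+r*np.cos(b),309+r*np.sin(b),z] for r in(-23,0,23)]).tolist())
E
```

```text
s1 114 [[370.0, 332.0], [287.0, 361.0], [453.0, 303.0]]
s1 107 [[374.0, 345.0], [290.0, 375.0], [456.0, 316.0]]
s1 100 [[377.0, 358.0], [294.0, 388.0], [459.0, 329.0]]
s1 93 [[380.0, 371.0], [298.0, 400.0], [462.0, 342.0]]
s2 82 [[378.0, 389.0]] tilted
s2 75 [[381.0, 402.0]] tilted
s2 68 [[384.0, 415.0]] tilted
s2 61 [[387.0, 427.0]] tilted
bar [[391.0, 431.0], [370.0, 386.0], [350.0, 341.0]]
bar [[403.0, 479.0], [383.0, 434.0], [363.0, 390.0]]
```

Emit:
send_rows(commands=[[5, 0, 0, 1.5, 0], [5, 0, 0, 3, 0], [5, 0, 0, 3, 0]])

```text
clock: 4.0
eef_pos: [595.4, 308.0, 72.0]
tool_rot: [-3.132, 0.015, 1.204]
force: [-0.8, -0.3, -0.1]
width: 5.2
```

Emit:
send_rows(commands=[[5, 0, 0, 1, 0], [5, 0, 0, 2, 0], [5, 0, 0, 3, 0], [5, 0, 0, 3, 0]])

```text
clock: 4.4
eef_pos: [595.3, 307.9, 68.8]
tool_rot: [-3.132, 0.015, 1.204]
force: [0.3, 0.2, -0.6]
width: 5.5
```

Emit:
send_rows(commands=[[5, 0, 0, 1, 0], [5, 0, 0, 2, 0], [5, 0, 0, 3, 0], [5, 0, 0, 3, 0]])

```text
clock: 4.8
eef_pos: [595.2, 307.9, 66.1]
tool_rot: [-3.132, 0.015, 1.204]
force: [-0.7, 1.2, 2.2]
width: 4.7
```

Emit:
send_rows(commands=[[5, 0, 0, 1, 0], [5, 0, 0, 2, 0], [5, 0, 0, 2, 0]])

```text
clock: 5.1
eef_pos: [595.4, 308.0, 65.9]
tool_rot: [-3.133, 0.015, 1.204]
force: [-2.9, -1.7, 11.1]
width: 4.7
```

```bash
python3 - <<'E'
from h import *
snap('scene','s3')
im=cv2.imread('pics/s3.png')[205:260,135:200].astype(float)
im=255*np.clip(im/110,0,1)**.45
cv2.imwrite('pics/s3e.png',cv2.resize(im.astype(np.uint8),None,fx=11,fy=11,interpolation=cv2.INTER_CUBIC))
f=lambda P:((w2pix('scene',P)-[135,205]+.5)*11-.5).round()
print(f([[595,308,z] for z in(82,66,52)]))
E
```

```text
[[354. 367.]
 [363. 402.]
 [371. 432.]]
```

View pics/s3e.png

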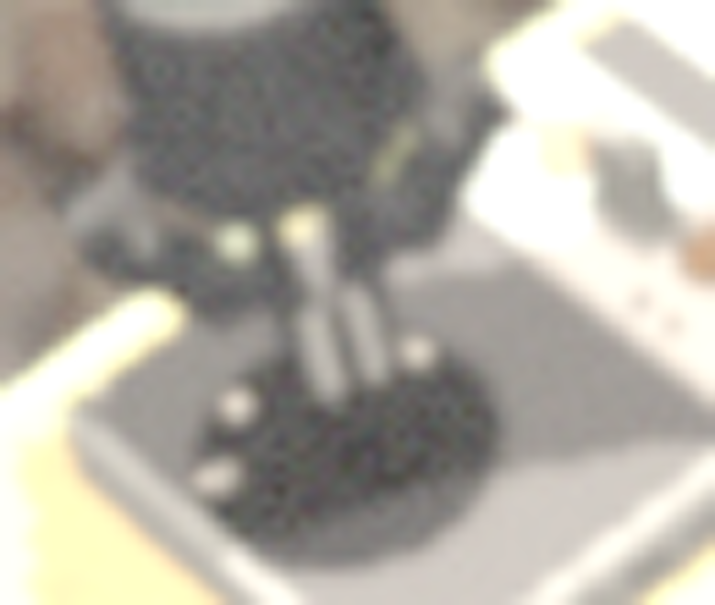

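Emit:
send_rows(commands=[[5, 0, 0, -15, 0], [5, 0, 0, -25, 0], [5, -30, 8, -25, 0], [5, -48, 18, -25, 0], [5, -48, 18, -25, 0]])

```text
clock: 5.65
eef_pos: [597.0, 252.4, 91.8]
tool_rot: [-3.136, 0.018, 1.199]
force: [-0.0, 0.9, 0.2]
width: 5.0
```

```bash
python3 go.py 597 258 63 69
```

```text
at [597.  252.4  91.8] yaw 68.72 F [-0.   0.9  0.2] w 5.0 t 5.7 q7 0.3 tilt 1.08
shift [ 5.8 -1.9 28.8] roll -0.28 rows>= 0.6
```

Emit:
send_rows(commands=[[5, 6, -2, 10, 0], [5, 6, -2, 20, 0], [5, 6, -2, 26, 0], [5, 6, -2, 28, 0], [5, 6, -2, 28, 0]])

```text
clock: 6.15
eef_pos: [596.3, 258.8, 62.9]
tool_rot: [-3.135, 0.019, 1.2]
force: [0.5, -0.3, 0.6]
width: 4.9
```

Emit:
send_rows(commands=[[5, 0, 0, 1, 0], [5, 0, 0, 2, 0], [5, 0, 0, 3, 0], [5, 0, 0, 4, 0], [5, 0, 0, 4, 0]])

```text
clock: 6.65
eef_pos: [596.3, 258.6, 58.9]
tool_rot: [-3.135, 0.019, 1.2]
force: [0.7, -0.2, 0.1]
width: 5.1
```

Emit:
send_rows(commands=[[5, 0, 0, 2, 0], [5, 0, 0, 4, 0], [5, 0, 0, 6, 0], [5, 0, 0, 8, 0], [5, 0, 0, 8, 0]])

```text
clock: 7.15
eef_pos: [595.9, 258.3, 50.4]
tool_rot: [-3.134, 0.019, 1.2]
force: [-0.1, -0.5, -0.2]
width: 5.1
```

```bash
python3 - <<'E'
from h import *
snap('scene','s4'); snap('top','t4')
im=cv2.imread('pics/s4.png')[195:265,130:210].astype(float)
im=255*np.clip(im/150,0,1)**.5
cv2.imwrite('pics/s4e.png',cv2.resize(im.astype(np.uint8),None,fx=8,fy=8,interpolation=cv2.INTER_CUBIC))
f=lambda P:((w2pix('scene',P)-[130,195]+.5)*8-.5).round()
print(f([[596,258,z] for z in(82,66,52,45,36)]))
E
```

```text
[[393. 275.]
 [399. 301.]
 [404. 323.]
 [406. 334.]
 [409. 348.]]
```

View pics/s4e.png

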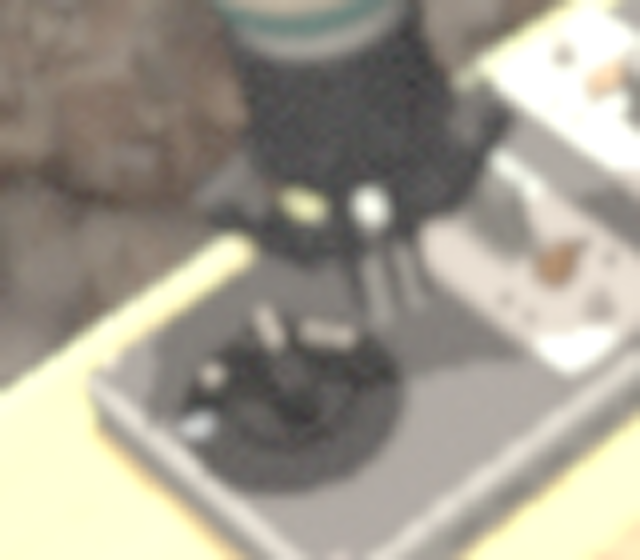

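Emit:
send_rows(commands=[[5, 0, 0, 3, 0], [5, 0, 0, 6, 0], [5, 0, 0, 8, 0], [5, 0, 0, 10, 0], [5, 0, 0, 10, 0]])

```text
clock: 7.75
eef_pos: [595.7, 258.2, 40.4]
tool_rot: [-3.134, 0.019, 1.2]
force: [0.5, -0.1, -0.1]
width: 5.1
```

Emit:
send_rows(commands=[[5, 0, 0, 2, 0], [5, 0, 0, 4, 0], [5, 0, 0, 5, 0], [5, 0, 0, 6, 0], [5, 0, 0, 6, 0]])

```text
clock: 8.25
eef_pos: [595.6, 258.0, 34.2]
tool_rot: [-3.134, 0.019, 1.2]
force: [0.1, -0.2, -0.4]
width: 4.8
```

Emit:
send_rows(commands=[[5, 0, 0, 1, 0], [5, 0, 0, 2, 0], [5, 0, 0, 3, 0], [5, 0, 0, 4, 0], [5, 0, 0, 5, 0]])

```text
clock: 8.75
eef_pos: [595.5, 257.9, 29.1]
tool_rot: [-3.134, 0.019, 1.2]
force: [-0.2, 0.2, 0.4]
width: 5.2
```

Emit:
send_rows(commands=[[5, 0, 0, 0.7, 0], [5, 0, 0, 1.4, 0], [5, 0, 0, 2, 0], [5, 0, 0, 2, 0]])

```text
clock: 9.15
eef_pos: [595.6, 258.1, 29.0]
tool_rot: [-3.135, 0.019, 1.2]
force: [-3.4, -1.4, 12.3]
width: 4.8
```

Emit:
send_rows(commands=[[5, 0, 0, -40, 0], [50, 0, 0, -75, 0], [50, 25, -8, -75, 0], [50, 49, -17, -75, 0], [50, 49, -17, -75, 0]])

```text
clock: 9.65
eef_pos: [597.2, 316.6, 103.9]
tool_rot: [-3.133, 0.015, 1.205]
force: [-0.4, 0.8, -0.6]
width: 49.5
```

```bash
python3 go.py 598.5 309.5 46 69.5
```

```text
at [597.2 316.6 103.9] yaw 69.04 F [-0.4  0.8 -0.6] w 49.5 t 9.7 q7 0.26 tilt 0.97
shift [-5.3  4.3 57.9] roll -0.46 rows>= 1.2
```

Emit:
send_rows(commands=[[50, -5, 4, 0, -0.5], [50, -5, 4, 20, -0.5], [50, -5, 4, 45, -0.5], [50, -5, 4, 57, -0.5], [50, -5, 4, 57, -0.5]])

```text
clock: 10.15
eef_pos: [597.4, 307.5, 44.7]
tool_rot: [-3.131, 0.019, 1.213]
force: [-0.0, 0.2, -0.3]
width: 50.1
```

Emit:
send_rows(commands=[[20, 0, 0, 0, 0], [5, 0, 0, 0, 0], [5, 0, 0, 0, 0], [5, 0, 0, 0, 0], [5, 0, 0, 0, 0]])

```text
clock: 10.65
eef_pos: [599.7, 311.7, 46.4]
tool_rot: [-3.133, 0.009, 1.214]
force: [5.0, 5.6, -5.1]
width: 12.4
```

```bash
python3 go.py 598.5 309.5 46 149
```

```text
at [599.7 311.7  46.4] yaw 69.54 F [ 5.   5.6 -5.1] w 12.4 t 10.7 q7 0.24 tilt 0.71
shift [-2.5 -0.4  0.4] roll -79.46 rows>= 9.3
```

Emit:
send_rows(commands=[[5, 0, 0, 0, -7], [5, 0, 0, 0, -14], [5, 0, 0, 0, -21], [5, 0, 0, 0, -28], [5, 0, 0, 0, -35]])

```text
clock: 11.15
eef_pos: [599.9, 312.0, 46.4]
tool_rot: [-3.13, 0.003, 1.83]
force: [0.8, 1.4, -6.9]
width: 13.0
```

Emit:
send_rows(commands=[[5, 0, 0, 0, -7], [5, 0, 0, 0, -14], [5, 0, 0, 0, -21], [5, 0, 0, 0, -28], [5, 0, 0, 0, -35]])

```text
clock: 11.65
eef_pos: [600.0, 312.2, 46.4]
tool_rot: [-3.132, -0.004, 2.446]
force: [-0.5, 2.9, -6.2]
width: 12.6
```

```bash
python3 go.py 598.5 309.5 46 149
```

```text
at [600.  312.2  46.4] yaw 140.17 F [-0.5  2.9 -6.2] w 12.6 t 11.7 q7 1.28 tilt 0.63
shift [-0.6 -3.1  0.4] roll -8.83 rows>= 1.0
```

Emit:
send_rows(commands=[[5, 0, 0, 0, -6], [5, 0, 0, 0, -11], [5, 0, 0, 0, -11], [5, 0, 0, 0, -11]])

```text
clock: 12.05
eef_pos: [599.9, 312.3, 46.4]
tool_rot: [-3.133, -0.006, 2.637]
force: [-0.6, 2.6, -6.3]
width: 12.8
```

```bash
python3 go.py 598.5 309.5 46 149
```

```text
at [599.9 312.3  46.4] yaw 151.06 F [-0.6  2.6 -6.3] w 12.8 t 12.1 q7 1.45 tilt 0.62
shift [-0.1 -3.2  0.4] roll 2.06 rows>= 0.2
```

Emit:
send_rows(commands=[[50, 0, 0, 0, 0], [50, 0, 0, 0, 0], [50, 0, 0, -20, 0], [50, 0, 0, -50, 0], [50, 0, 0, -70, 0]])

```text
clock: 12.55
eef_pos: [601.6, 313.8, 120.2]
tool_rot: [-3.136, -0.005, 2.636]
force: [1.2, 0.6, 0.6]
width: 50.0
```

```bash
python3 - <<'E'
from h import *
snap('scene','s5'); crop('s5','s5c',138,178,125,95,6)
E
python3 go.py 601 198 116 90.5
```

```text
at [602.9 315.1 123.5] yaw 151.02 F [1.  1.3 2.8] w 50.0 t 12.6 q7 1.5 tilt 0.17
shift [ -55.1 -103.3    7.4] roll 60.52 rows>= 7.1
```

View pics/s5c.png

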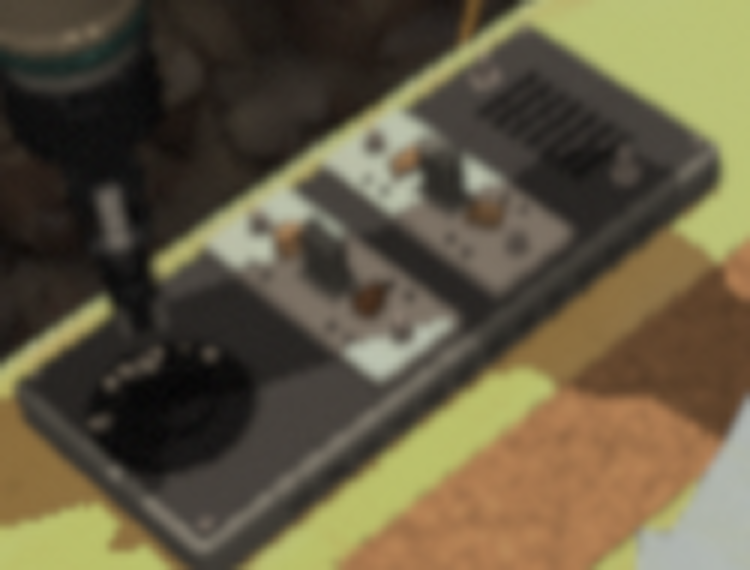

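Emit:
send_rows(commands=[[45, -11, -20, 0, 8], [45, -22, -40, 0, 16], [45, -33, -60, 0, 24], [45, -44, -80, 0, 32], [45, -55, -103, 5, 40]])

```text
clock: 13.1
eef_pos: [602.0, 198.3, 120.2]
tool_rot: [3.141, -0.002, 1.932]
force: [0.5, -0.2, 0.8]
width: 45.3
```

```bash
python3 go.py 601 198 112 90.5
```

```text
at [602.  198.3 120.2] yaw 110.69 F [ 0.5 -0.2  0.8] w 45.3 t 13.1 q7 0.99 tilt 0.1
shift [ 0.1 -1.   8.2] roll 20.19 rows>= 2.4
```

Emit:
send_rows(commands=[[45, 0, -1, 3, 8], [45, 0, -1, 6, 16], [45, 0, -1, 8, 20], [45, 0, -1, 8, 20]])

```text
clock: 13.5
eef_pos: [601.3, 198.1, 113.2]
tool_rot: [3.14, -0.002, 1.583]
force: [0.5, 0.3, 0.1]
width: 45.0
```

```bash
python3 - <<'E'
from h import *
snap('scene','s6'); crop('s6','s6c',138,178,125,95,6)
b=np.radians(60)
f=lambda P:((w2pix('scene',P)-[138,178]+.5)*6-.5).round()
print(f([[599+r*np.cos(b),312+r*np.sin(b),82] for r in(-23,0,23)]))
E
python3 go.py 601 198 46 90.5
```

```text
[[207. 352.]
 [164. 362.]
 [121. 372.]]
at [601.3 198.2 113.2] yaw 90.79 F [ 0.5 -1.2  0.3] w 45.4 t 13.6 q7 0.7 tilt 0.12
shift [-0.3 -0.4 67.2] roll 0.29 rows>= 1.3
```

View pics/s6c.png

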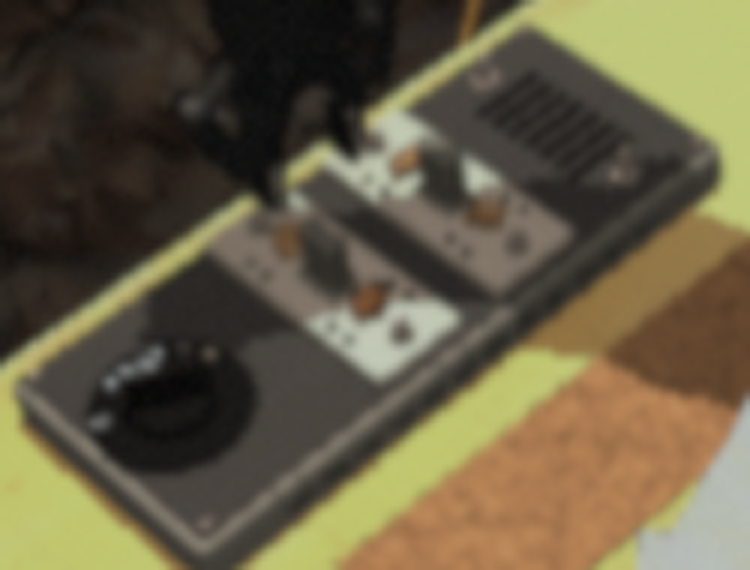

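Emit:
send_rows(commands=[[45, 0, 0, 25, 0], [45, 0, 0, 50, 0], [45, 0, 0, 68, 0], [45, 0, 0, 68, 0], [45, 0, 0, 68, 0]])

```text
clock: 14.05
eef_pos: [601.5, 198.7, 45.5]
tool_rot: [3.14, -0.002, 1.585]
force: [-0.6, 0.1, 1.1]
width: 45.0
```

Emit:
send_rows(commands=[[20, 0, 0, 0, 0], [5, 0, 0, 0, 0], [5, 0, 0, 0, 0], [5, 0, 0, 0, 0], [5, 0, 0, 0, 0]])

```text
clock: 14.55
eef_pos: [602.4, 199.2, 46.9]
tool_rot: [3.138, -0.003, 1.585]
force: [-0.3, -0.8, 6.7]
width: 12.9
```

```bash
python3 go.py 601 198 120 90.5
```

```text
at [602.4 199.2  46.9] yaw 90.83 F [-0.3 -0.8  6.7] w 12.9 t 14.6 q7 0.64 tilt 0.26
shift [ -1.   -1.2 -73.1] roll 0.33 rows>= 1.5
```

Emit:
send_rows(commands=[[5, 0, 0, -8, 0], [5, 0, 0, -20, 0], [5, 0, 0, -40, 0], [5, 0, 0, -60, 0], [5, 0, 0, -75, 0]])

```text
clock: 15.05
eef_pos: [602.4, 199.3, 123.8]
tool_rot: [3.137, -0.004, 1.585]
force: [0.1, -0.3, -2.2]
width: 12.8
```

```bash
python3 go.py 434 209 110 0.5
```

```text
at [602.4 199.3 123.8] yaw 90.84 F [ 0.1 -0.3 -2.2] w 12.8 t 15.1 q7 0.7 tilt 0.33
shift [  12.2 -168.3   13. ] roll 90.34 rows>= 10.6
```

Emit:
send_rows(commands=[[5, 2, -20, 0, 8], [5, 4, -50, 0, 16], [5, 7, -80, 0, 24], [5, 9, -110, 0, 32], [5, 12, -140, 0, 40]])

```text
clock: 15.55
eef_pos: [461.1, 209.1, 123.7]
tool_rot: [3.14, -0.006, 0.881]
force: [0.3, 1.2, -1.9]
width: 13.1
```

```bash
python3 go.py 434 209 80 0.5
```

```text
at [461.1 209.1 123.7] yaw 50.48 F [ 0.3  1.2 -1.9] w 13.1 t 15.6 q7 -0.06 tilt 0.36
shift [-17.6 -20.9  43.6] roll 49.98 rows>= 5.9
```

Emit:
send_rows(commands=[[5, -5, -6, 5, 8.5], [5, -10, -12, 10, 17], [5, -17, -21, 20, 25.5], [5, -17, -21, 30, 34], [5, -17, -21, 44, 42]])

```text
clock: 16.05
eef_pos: [434.5, 210.1, 80.3]
tool_rot: [-3.138, -0.007, 0.143]
force: [0.2, 0.5, -2.4]
width: 13.1
```

```bash
python3 go.py 434 209 10 0.5
```

```text
at [434.5 210.1  80.3] yaw 8.19 F [ 0.2  0.5 -2.4] w 13.1 t 16.1 q7 -0.68 tilt 0.46
shift [-1.1  1.3 70.3] roll 7.69 rows>= 1.4
```

Emit:
send_rows(commands=[[5, -1, 1, 10, 7.7], [5, -1, 1, 35, 7.7], [5, -1, 1, 58, 7.7], [5, -1, 1, 68, 7.7], [5, -1, 1, 72.5, 7.7]])

```text
clock: 16.55
eef_pos: [433.7, 209.5, 7.3]
tool_rot: [-3.137, -0.005, 0.009]
force: [-1.2, 0.6, -1.8]
width: 13.1
```

Emit:
send_rows(commands=[[5, 0, 0, 0, 0], [5, 0, 0, 0.5, 0]])

```text
clock: 16.75
eef_pos: [434.2, 209.9, 7.4]
tool_rot: [-3.136, -0.006, 0.009]
force: [-0.2, -0.1, -1.3]
width: 12.9
```

Emit:
send_rows(commands=[[5, 0, 0, 0.8, 0], [5, 0, 0, 1.5, 0], [5, 0, 0, 2, 0]])

```text
clock: 17.05
eef_pos: [434.9, 210.3, 6.1]
tool_rot: [-3.135, -0.008, 0.009]
force: [-0.6, 1.0, 5.1]
width: 13.3
```

Emit:
send_rows(commands=[[40, 0, 0, 0, 0], [40, 0, 0, 0, 0], [40, 0, 0, -30, 0], [40, 0, 0, -70, 0], [40, 0, 0, -110, 0]])

```text
clock: 17.55
eef_pos: [433.4, 209.3, 117.0]
tool_rot: [-3.136, -0.006, 0.009]
force: [0.2, -0.4, 0.3]
width: 40.0
```

```bash
python3 go.py 602.5 111 116 90.5
```

```text
at [433.4 209.3 117. ] yaw 0.52 F [ 0.2 -0.4  0.3] w 40.0 t 17.6 q7 -0.76 tilt 0.48
shift [168.2  99.8   1.5] roll -89.98 rows>= 10.6
```

Emit:
send_rows(commands=[[45, 17, 10, 0, -8.5], [45, 40, 24, 0, -17], [45, 70, 42, 0, -25.5], [45, 100, 60, 0, -34], [45, 130, 77, 0, -42]])

```text
clock: 18.05
eef_pos: [565.1, 132.2, 117.5]
tool_rot: [3.141, -0.008, 0.748]
force: [0.0, 0.5, -0.3]
width: 45.3
```

```bash
python3 go.py 602.5 111 116 90.5
```

```text
at [565.1 132.2 117.5] yaw 42.84 F [ 0.   0.5 -0.3] w 45.3 t 18.1 q7 0.05 tilt 0.46
shift [13.  41.   1.6] roll -47.66 rows>= 5.6
```

Emit:
send_rows(commands=[[45, 6, 20, 0, -8.5], [45, 13, 41, 0, -17], [45, 13, 41, 0, -25.5], [45, 13, 41, 0, -34], [45, 13, 41, 0, -42]])

```text
clock: 18.55
eef_pos: [602.3, 110.4, 117.3]
tool_rot: [3.137, -0.005, 1.486]
force: [-0.2, -0.4, -0.1]
width: 45.3
```

```bash
python3 go.py 602.5 111 45 90.5
```

```text
at [602.3 110.4 117.3] yaw 85.14 F [-0.2 -0.4 -0.1] w 45.3 t 18.6 q7 0.71 tilt 0.42
shift [ 0.2 -0.2 72.3] roll -5.36 rows>= 1.4
```

Emit:
send_rows(commands=[[45, 0, 0, 10, -5.4], [45, 0, 0, 35, -5.4], [45, 0, 0, 60, -5.4], [45, 0, 0, 72, -5.4], [45, 0, 0, 72, -5.4]])

```text
clock: 19.05
eef_pos: [601.3, 110.2, 43.6]
tool_rot: [3.14, -0.004, 1.58]
force: [-0.2, -0.8, -2.2]
width: 44.8
```

Emit:
send_rows(commands=[[20, 0, 0, 0, 0], [5, 0, 0, 0, 0], [5, 0, 0, 0, 0], [5, 0, 0, 0, 0], [5, 0, 0, 0, 0]])

```text
clock: 19.55
eef_pos: [602.0, 110.5, 44.7]
tool_rot: [3.138, -0.004, 1.58]
force: [-0.4, -0.5, 6.3]
width: 13.0
```

Emit:
send_rows(commands=[[5, 0, 0, -8, 0], [5, 0, 0, -20, 0], [5, 0, 0, -40, 0], [5, 0, 0, -60, 0], [5, 0, 0, -75, 0]])

```text
clock: 20.05
eef_pos: [602.1, 110.4, 121.6]
tool_rot: [3.136, -0.005, 1.58]
force: [-0.2, 0.6, -1.0]
width: 12.8
```

```bash
python3 go.py 434 53 116 0.5
```

```text
at [602.1 110.4 121.6] yaw 90.55 F [-0.2  0.6 -1. ] w 12.8 t 20.1 q7 0.79 tilt 0.4
shift [ -55.8 -168.7    4.4] roll 90.05 rows>= 10.6
```

Emit:
send_rows(commands=[[5, -11, -33, 0, 8], [5, -22, -66, 0, 16], [5, -33, -99, 0, 24], [5, -44, -132, 0, 32], [5, -57, -169, 0, 40]])

```text
clock: 20.55
eef_pos: [433.1, 51.7, 121.1]
tool_rot: [3.14, -0.008, 0.876]
force: [0.2, -0.8, -2.3]
width: 12.9
```

```bash
python3 go.py 434 50 80 0.5
```

```text
at [433.1  51.7 121.1] yaw 50.22 F [ 0.2 -0.8 -2.3] w 12.9 t 20.6 q7 0.14 tilt 0.5
shift [-1.1  1.7 41.1] roll 49.72 rows>= 5.8
```

Emit:
send_rows(commands=[[5, -1, 1, 0, 8.5], [5, -1, 2, 5, 17], [5, -1, 2, 15, 25.5], [5, -1, 2, 30, 34], [5, -1, 2, 41, 42]])

```text
clock: 21.05
eef_pos: [434.5, 50.1, 80.2]
tool_rot: [-3.137, -0.008, 0.138]
force: [0.1, -0.2, -2.3]
width: 13.2
```

```bash
python3 go.py 434 50 5 0.5
```

```text
at [434.5  50.1  80.2] yaw 7.89 F [ 0.1 -0.2 -2.3] w 13.2 t 21.1 q7 -0.43 tilt 0.54
shift [-1.2  0.3 75.2] roll 7.39 rows>= 1.5
```

Emit:
send_rows(commands=[[5, -1, 0, 10, 7.4], [5, -1, 0, 35, 7.4], [5, -1, 0, 60, 7.4], [5, -1, 0, 71, 7.4], [5, -1, 0, 75, 7.4]])

```text
clock: 21.55
eef_pos: [433.9, 50.7, 4.2]
tool_rot: [-3.136, -0.007, 0.009]
force: [-1.1, 0.7, 2.0]
width: 13.1
```

Emit:
send_rows(commands=[[5, 0, 0, 1, 0], [5, 0, 0, 2, 0], [5, 0, 0, 2, 0]])

```text
clock: 21.85
eef_pos: [434.1, 50.9, 3.6]
tool_rot: [-3.136, -0.008, 0.01]
force: [-2.7, 1.1, 12.8]
width: 13.2
```

Down. I'll release, rise, and head for the new plates.

Emit:
send_rows(commands=[[40, 0, 0, 0, 0], [40, 0, 0, 0, 0], [40, 0, 0, -30, 0], [40, 0, 0, -75, 0], [40, 0, 0, -120, 0]])

```text
clock: 22.35
eef_pos: [432.5, 50.4, 125.0]
tool_rot: [-3.136, -0.006, 0.01]
force: [1.1, 0.2, -0.4]
width: 39.8
```

```bash
python3 go.py 480 -90 150 45
```

```text
at [432.5  50.4 125. ] yaw 0.59 F [ 1.1  0.2 -0.4] w 39.8 t 22.4 q7 -0.81 tilt 0.49
shift [ 46.3 140.8 -25.6] roll -44.41 rows>= 5.2
```

Emit:
send_rows(commands=[[40, 9, 28, -30, -8.5], [40, 18, 56, -50, -17], [40, 27, 84, -60, -25.5], [40, 36, 112, -60, -34], [40, 46, 140, -60, -42.5]])

```text
clock: 22.85
eef_pos: [480.0, -91.2, 185.2]
tool_rot: [3.141, -0.009, 0.737]
force: [-0.0, 0.2, -0.3]
width: 39.9
```

```bash
python3 - <<'E'
from h import *
snap('top','t7'); crop('t7','t7b',120,140,250,150,3.1)
E
python3 go.py 480 -90 150 45
```

```text
at [481.4 -96.9 184.1] yaw 42.23 F [ 2.5 -5.4 -1.5] w 39.9 t 22.9 q7 0.21 tilt 0.43
shift [ 3.4 -6.2 34.1] roll -2.77 rows>= 0.7
```

View pics/t7b.png

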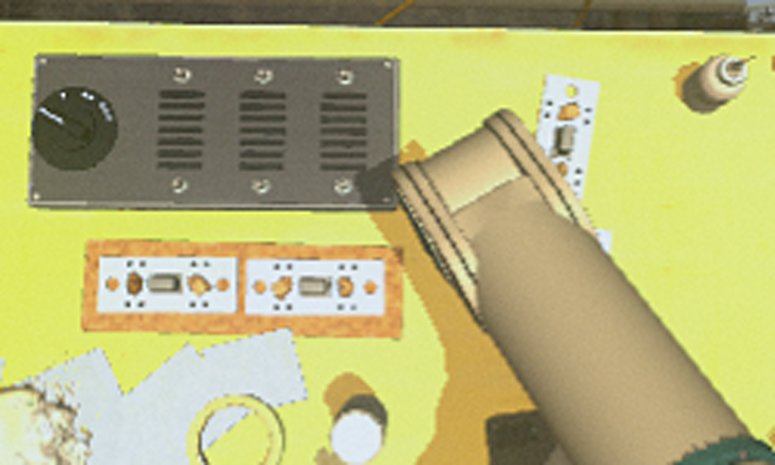

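```bash
python3 - <<'E'
from h import *
crop('t7','t7c',165,155,75,50,10)
E
```

```text
(no output)
```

View pics/t7c.png

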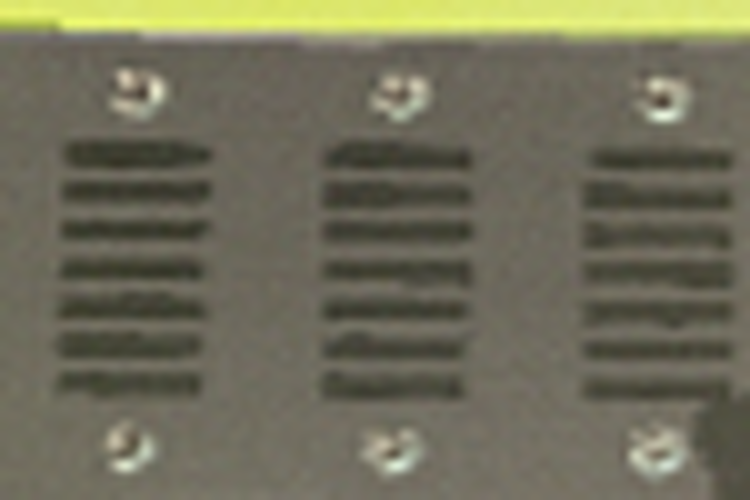

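```bash
python3 - <<'E'
from fit import *
px=un([[139,95],[401,97],[663,100],[130,447],[392,450],[656,452]],165,155,10)
L=[[60,88,45],[60,0,45],[60,-88,45],[-60,88,45],[-60,0,45],[-60,-88,45]]
print(fit([('top',px,L)],[600,100,0]))
E
python3 go.py 599 -219 116 81
```

```text
(array([599.7, 108.3]), np.float64(0.32), np.float64(0.28))
at [481.4 -96.9 184.1] yaw 42.23 F [ 2.5 -5.4 -1.5] w 39.9 t 22.9 q7 0.21 tilt 0.43
shift [  4.5 169.2  68.6] roll -38.77 rows>= 4.6
```

Emit:
send_rows(commands=[[45, 1, 34, 10, -8], [45, 2, 68, 25, -16], [45, 3, 101, 45, -24], [45, 4, 135, 60, -32], [45, 4, 169, 68, -38.8]])

```text
clock: 23.4
eef_pos: [598.3, -220.2, 114.7]
tool_rot: [3.138, -0.004, 1.419]
force: [1.2, 0.4, -0.3]
width: 45.0
```

```bash
python3 go.py 598.5 -220.2 70 81
```

```text
at [ 598.3 -220.2  114.7] yaw 81.29 F [ 1.2  0.4 -0.3] w 45.0 t 23.4 q7 1.0 tilt 0.33
shift [-0.2  0.  44.7] roll 0.29 rows>= 0.9
```

```bash
python3 - <<'E'
from h import *
snap('scene','s8'); crop('s8','s8c',225,140,130,90,6)
E
```

```text
(no output)
```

View pics/s8c.png

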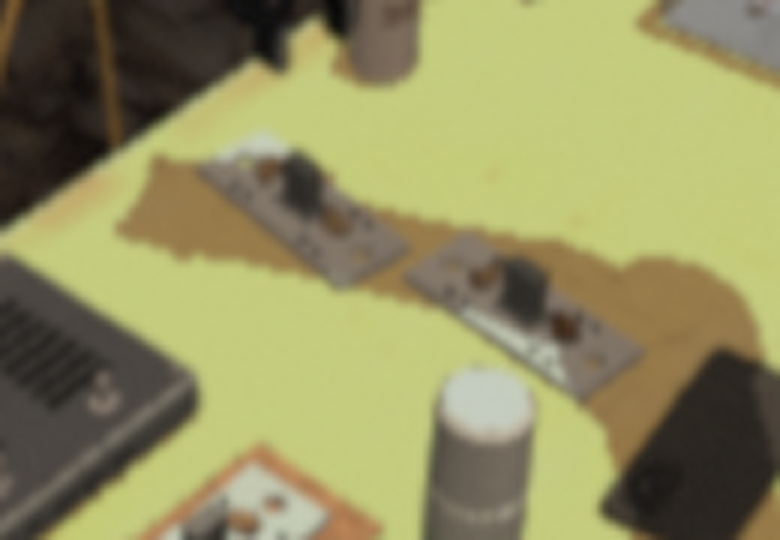

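Emit:
send_rows(commands=[[45, 0, 0, 40, 0.3], [45, 0, 0, 80, 0.3], [45, 0, 0, 105, 0.3], [45, 0, 0, 112, 0.3], [45, 0, 0, 112, 0.3]])

```text
clock: 23.95
eef_pos: [601.6, -225.5, 0.6]
tool_rot: [3.136, -0.003, 1.411]
force: [0.1, 1.0, 0.4]
width: 45.0
```

Emit:
send_rows(commands=[[20, 0, 0, 0, 0], [5, 0, 0, 0, 0], [5, 0, 0, 0, 0], [5, 0, 0, 0, 0], [5, 0, 0, 0, 0]])

```text
clock: 24.45
eef_pos: [603.0, -225.2, 2.6]
tool_rot: [3.133, -0.003, 1.411]
force: [-0.0, 0.7, 6.9]
width: 13.2
```

```bash
python3 - <<'E'
from h import *
snap('scene','s9'); crop('s9','s9c',225,140,130,90,6)
E
python3 go.py 598.5 -220.2 100 81
```

```text
at [ 603.  -225.2    2.6] yaw 80.84 F [-0.3  0.4  6.2] w 13.1 t 24.5 q7 0.9 tilt 0.51
shift [  4.6  -4.4 -97.4] roll -0.16 rows>= 2.0
```

View pics/s9c.png

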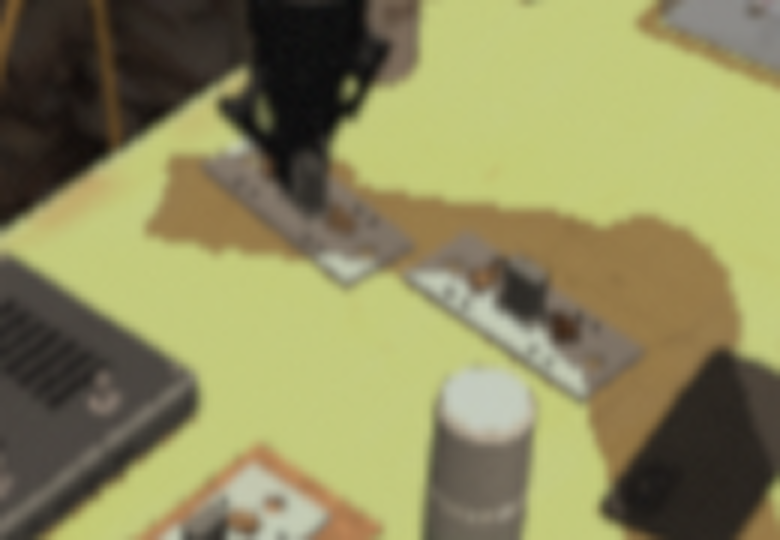

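```bash
python3 - <<'E'
from fit import *
for t,c in (('s8',[[345,290],[408,247],[200,168]]),('s9',[[348,287],[412,245],[206,163]])):
    px=un(c,225,140,6)
    print(t,fit([('scene',px,[[-75,30,8],[-75,-30,8],[75,30,8]])],[600,-215,0]))
E
```

```text
s8 (array([ 594.3, -216.8]), np.float64(-9.5), np.float64(0.88))
s9 (array([ 594. , -221.7]), np.float64(-10.62), np.float64(0.85))
```

Emit:
send_rows(commands=[[5, 0, 0, -15, 0], [5, 0, 0, -50, 0], [5, 0, 0, -90, 0], [5, 0, 0, -130, 0], [5, 0, 0, -135, 0]])

```text
clock: 25.0
eef_pos: [605.1, -225.2, 144.2]
tool_rot: [3.124, -0.003, 1.411]
force: [1.7, 1.0, -1.1]
width: 12.9
```

```bash
python3 go.py 606 110.4 135 90.4
```

```text
at [ 605.1 -225.2  144.2] yaw 80.84 F [ 1.7  1.  -1.1] w 12.9 t 25.0 q7 1.02 tilt 1.02
shift [331.4 -52.7   9.2] roll -9.56 rows>= 6.7
```

Emit:
send_rows(commands=[[5, 40, -6, 0, -2], [5, 88, -14, 0, -4], [5, 136, -21, 3, -6], [5, 184, -29, 5, -8], [5, 225, -36, 9, -9.5]])

```text
clock: 25.5
eef_pos: [604.9, 5.2, 135.6]
tool_rot: [3.124, -0.0, 1.579]
force: [-0.2, 0.1, -1.1]
width: 13.0
```

```bash
python3 go.py 606 110.4 120 90.4
```

```text
at [604.9   5.2 135.6] yaw 90.48 F [-0.2  0.1 -1.1] w 13.0 t 25.5 q7 0.75 tilt 1.03
shift [105.2   1.7  15.6] roll 0.08 rows>= 2.1
```

Emit:
send_rows(commands=[[5, 40, 0, 5, 0], [5, 80, 1, 15, 0], [5, 105, 1.7, 25, 0], [5, 105, 1.7, 40, 0], [5, 105, 1.7, 45, 0]])

```text
clock: 26.0
eef_pos: [605.3, 109.6, 88.9]
tool_rot: [3.126, 0.002, 1.581]
force: [-0.1, -1.2, -2.5]
width: 13.0
```

Emit:
send_rows(commands=[[5, 0, 0, 0, 0], [5, 0, 0, 0, 0], [5, 0, 0, 0, 0]])

```text
clock: 26.3
eef_pos: [605.7, 108.5, 89.4]
tool_rot: [3.126, 0.002, 1.579]
force: [-0.0, 0.2, -1.1]
width: 13.0
```

```bash
python3 - <<'E'
from h import *
snap('scene','s10'); crop('s10','s10c',160,160,110,80,7)
snap('top','t10'); crop('t10','t10c',165,155,75,50,10)
E
python3 go.py 606 110.4 80 90.4
```

```text
at [605.7 108.9  89.5] yaw 90.5 F [ 0.5  0.4 -2. ] w 13.2 t 26.4 q7 0.56 tilt 0.93
shift [1.5 0.2 9.5] roll 0.1 rows>= 0.2
```

View pics/s10c.png

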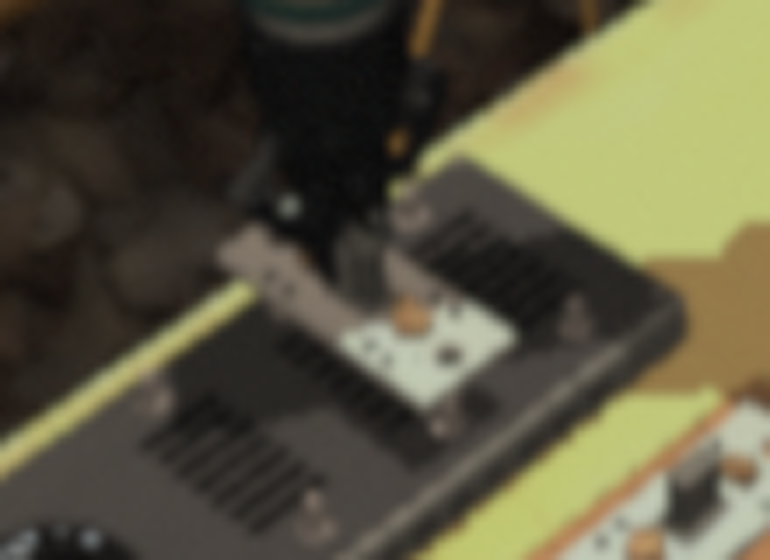

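View pics/t10c.png

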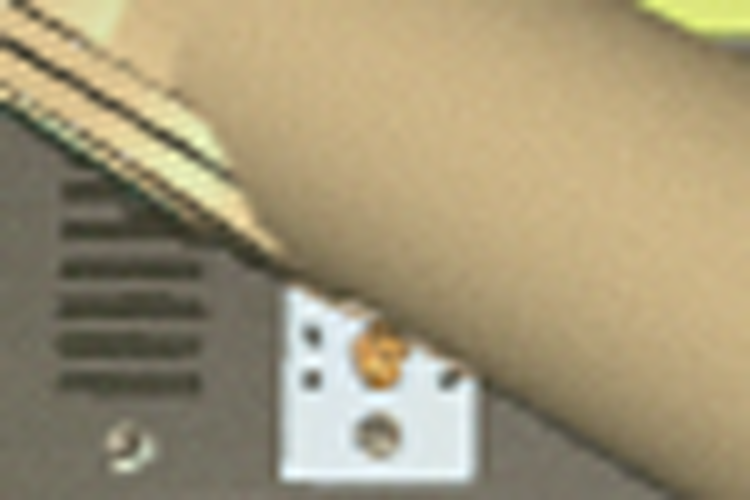

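```bash
python3 - <<'E'
from fit import *
print('hole',pix2w('top',un([[378,437]],165,155,10),95),'front edge mid',pix2w('top',un([[282,476],[478,484]],165,155,10),95))
print('pin top frame', 599.7-60*np.cos(.0056),108.3-60*np.sin(.0056))
# scene: front hole
print('scene hole',pix2w('scene',un([[449,356]],160,160,7),95),'corners',pix2w('scene',un([[428,412],[518,333]],160,160,7),95),'washer bay1 front',pix2w('scene',un([[440,425]],160,160,7),47), 'bay0', pix2w('scene',un([[410,213],[573,325]],160,160,7),47))
E
```

```text
hole [[538.46235192 106.61141945  95.        ]] front edge mid [[525.52661893 136.72806224  95.        ]
 [523.82693669  74.34519404  95.        ]]
pin top frame 539.7009407975414 107.96400175615724
scene hole [[538.25145034 110.51202774  95.        ]] corners [[519.59870595 142.01631029  95.        ]
 [524.80704054  77.79382682  95.        ]] washer bay1 front [[543.39872852 115.98073659  47.        ]] bay0 [[662.86617122  23.2223477   47.        ]
 [542.90474443  24.11988715  47.        ]]
```

Emit:
send_rows(commands=[[5, 1.4, 1, 0, 0], [5, 1.4, 1, 8, 0], [5, 1.4, 1, 16, 0], [5, 1.4, 1, 16, 0]])

```text
clock: 26.8
eef_pos: [606.0, 109.6, 71.8]
tool_rot: [3.128, 0.003, 1.58]
force: [0.9, 0.3, -1.7]
width: 13.2
```

```bash
python3 go.py 606.7 110.3 64 90.4
```

```text
at [606.  109.6  71.8] yaw 90.5 F [ 0.9  0.3 -1.7] w 13.2 t 26.8 q7 0.54 tilt 0.8
shift [0.7 0.6 7.8] roll 0.1 rows>= 0.2
```

Emit:
send_rows(commands=[[5, 0.7, 0.6, 2, 0], [5, 0.7, 0.6, 5, 0], [5, 0.7, 0.6, 8, 0], [5, 0.7, 0.6, 11, 0], [5, 0.7, 0.6, 11, 0]])

```text
clock: 27.3
eef_pos: [606.4, 110.2, 60.3]
tool_rot: [3.129, 0.003, 1.58]
force: [-0.0, 0.4, -1.7]
width: 12.8
```

```bash
python3 go.py 606.7 110.3 54 90.4
```

```text
at [606.4 110.2  60.3] yaw 90.5 F [-0.   0.4 -1.7] w 12.8 t 27.3 q7 0.53 tilt 0.76
shift [0.2 0.2 6.3] roll 0.1 rows>= 0.1
```

Emit:
send_rows(commands=[[5, 0, 0, 3, 0], [5, 0, 0, 6, 0], [5, 0, 0, 9, 0], [5, 0, 0, 12, 0], [5, 0, 0, 13, 0]])

```text
clock: 27.8
eef_pos: [606.6, 110.0, 47.7]
tool_rot: [3.129, 0.004, 1.579]
force: [-2.0, -1.3, 9.0]
width: 13.1
```

Seated: contact came at the expected height, with 9 N. I'll release and rise.

Emit:
send_rows(commands=[[40, 0, 0, 0, 0], [40, 0, 0, 0, 0], [40, 0, 0, -30, 0], [40, 0, 0, -70, 0], [40, 0, 0, -110, 0]])

```text
clock: 28.3
eef_pos: [604.9, 110.6, 158.7]
tool_rot: [3.13, 0.004, 1.58]
force: [0.9, 0.0, 0.3]
width: 40.0
```

```bash
python3 go.py 500 -100 180 88
```

```text
at [604.9 110.6 158.7] yaw 90.51 F [0.9 0.  0.3] w 40.0 t 28.3 q7 0.63 tilt 0.72
shift [-209.7 -106.5  -21.8] roll 2.51 rows>= 4.7
```

Emit:
send_rows(commands=[[45, -42, -21, -8, 0], [45, -84, -42, -15, 0], [45, -126, -64, -22, 0], [45, -168, -85, -22, 1], [45, -209, -106, -22, 2.5]])

```text
clock: 28.8
eef_pos: [499.7, -100.9, 180.5]
tool_rot: [3.129, 0.003, 1.535]
force: [0.0, -1.1, 0.5]
width: 45.0
```

Emit:
send_rows(commands=[[45, 0, 0, 0, 0], [45, 0, 0, 0, 0]])

```text
clock: 29.0
eef_pos: [499.4, -102.4, 180.6]
tool_rot: [3.128, 0.004, 1.532]
force: [1.5, 0.9, 0.3]
width: 45.0
```

```bash
python3 - <<'E'
from h import *
snap('top','t11'); crop('t11','t11c',120,140,250,150,3.1); snap('scene','s11'); crop('s11','s11c',225,140,130,90,6)
E
python3 go.py 430 -236 120 85.3
```

```text
at [500.5 -99.7 180.9] yaw 88.05 F [0.3 1.  0.4] w 44.9 t 29.1 q7 0.87 tilt 0.84
shift [-138.5  -66.7   60.3] roll 2.75 rows>= 3.3
```

View pics/t11c.png

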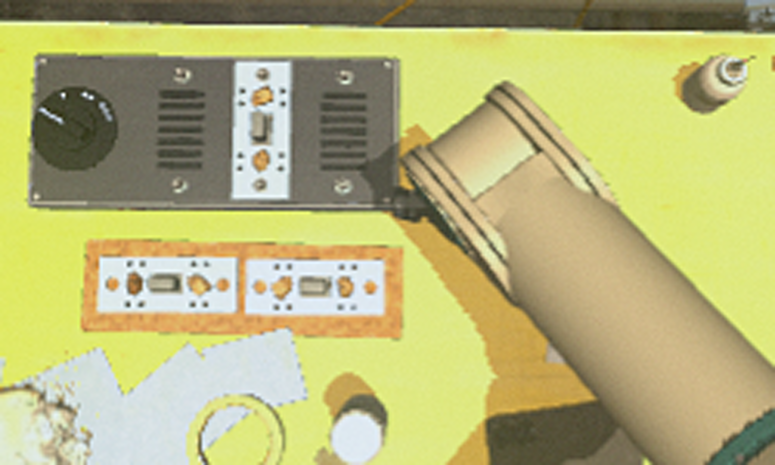

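View pics/s11c.png

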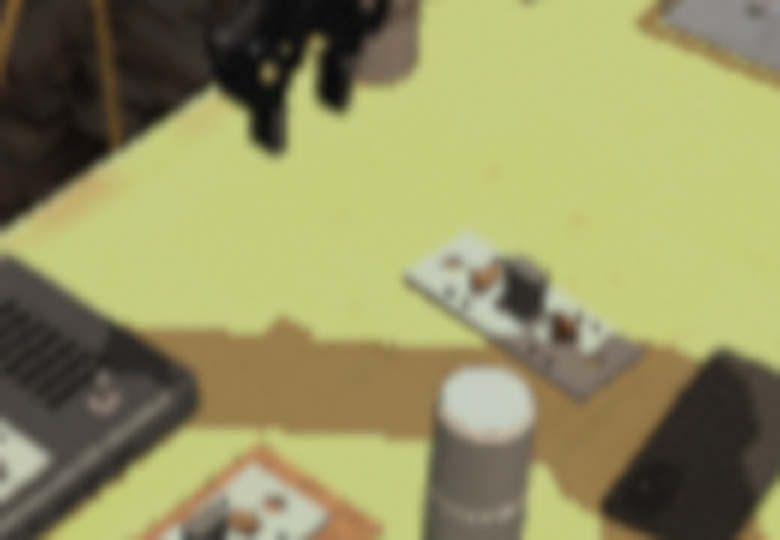

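Emit:
send_rows(commands=[[45, -35, -17, 0, 1], [45, -70, -34, 15, 2], [45, -105, -50, 35, 2.8], [45, -138.5, -67, 60, 2.8], [45, -138.5, -67, 60, 2.8]])

```text
clock: 29.6
eef_pos: [425.6, -239.2, 117.0]
tool_rot: [3.135, 0.003, 1.483]
force: [0.0, 1.3, 0.2]
width: 44.7
```

Emit:
send_rows(commands=[[45, 0, 0, 0, 0], [45, 0, 0, 0, 0]])

```text
clock: 29.8
eef_pos: [426.8, -237.7, 117.3]
tool_rot: [3.134, 0.002, 1.486]
force: [0.3, 0.3, 0.3]
width: 44.8
```

```bash
python3 go.py 430 -236.8 3 85.3
```

```text
at [ 426.8 -237.7  117.3] yaw 85.12 F [0.3 0.3 0.3] w 44.8 t 29.8 q7 1.0 tilt 0.46
shift [  1.4   2.2 114.4] roll -0.18 rows>= 2.3
```

Emit:
send_rows(commands=[[45, 1, 3, 40, 0], [45, 1, 3, 75, 0], [45, 1, 3, 90, 0], [45, 1, 3, 90, 0], [45, 1, 3, 90, 0]])

```text
clock: 30.3
eef_pos: [432.3, -235.8, 28.3]
tool_rot: [3.132, 0.001, 1.488]
force: [-0.2, 0.0, 0.2]
width: 44.8
```

```bash
python3 go.py 430 -236.8 3 85.3
```

```text
at [ 432.3 -235.8   28.3] yaw 85.26 F [-0.2  0.   0.2] w 44.8 t 30.3 q7 0.83 tilt 0.56
shift [-1.1 -2.4 25.3] roll -0.04 rows>= 0.5
```

Emit:
send_rows(commands=[[45, -1, -2.5, 12, 0], [45, -1, -2.5, 24, 0], [45, -1, -2.5, 24, 0], [45, -1, -2.5, 24, 0]])

```text
clock: 30.7
eef_pos: [431.0, -236.6, 5.5]
tool_rot: [3.13, 0.002, 1.489]
force: [-0.0, -0.1, -0.4]
width: 45.0
```

Emit:
send_rows(commands=[[20, 0, 0, 0, 0], [5, 0, 0, 0, 0], [5, 0, 0, 0, 0], [5, 0, 0, 0, 0], [5, 0, 0, 0, 0]])

```text
clock: 31.2
eef_pos: [431.8, -236.9, 6.6]
tool_rot: [3.128, 0.003, 1.489]
force: [-0.4, 0.1, 7.1]
width: 13.0
```

```bash
python3 go.py 430 -236.8 3 85.3
```

```text
at [ 431.8 -236.9    6.6] yaw 85.29 F [-0.4  0.1  7.1] w 13.0 t 31.2 q7 0.78 tilt 0.78
shift [-0.1 -1.8  3.5] roll -0.01 rows>= 0.1
```

Emit:
send_rows(commands=[[5, 0, 0, -15, 0], [5, 0, 0, -50, 0], [5, 0, 0, -90, 0], [5, 0, 0, -125, 0], [5, 0, 0, -130, 0]])

```text
clock: 31.7
eef_pos: [432.3, -236.6, 140.1]
tool_rot: [3.122, 0.005, 1.489]
force: [0.4, -0.2, -2.1]
width: 12.9
```

```bash
python3 go.py 603.5 22.3 120 90.4
```

```text
at [ 432.3 -236.6  140.1] yaw 85.29 F [ 0.4 -0.2 -2.1] w 12.9 t 31.7 q7 1.04 tilt 1.14
shift [272.2 149.   21.7] roll -5.11 rows>= 6.2
```

Emit:
send_rows(commands=[[5, 35, 19, 0, -1], [5, 78, 43, 0, -2], [5, 121, 66, 0, -3], [5, 164, 90, 0, -4], [5, 205, 112, 5, -5]])

```text
clock: 32.2
eef_pos: [561.5, -39.9, 135.6]
tool_rot: [3.123, 0.007, 1.577]
force: [1.6, 0.2, -1.0]
width: 12.9
```

```bash
python3 go.py 603.5 22.3 100 90.4
```

```text
at [561.5 -39.9 135.6] yaw 90.33 F [ 1.6  0.2 -1. ] w 12.9 t 32.2 q7 0.78 tilt 1.13
shift [62.2 41.7 36. ] roll -0.07 rows>= 1.7
```

Emit:
send_rows(commands=[[5, 30, 20, 5, 0], [5, 62, 41.7, 12, 0], [5, 62, 41.7, 24, 0], [5, 62, 41.7, 36, 0], [5, 62, 41.7, 40, 0]])

```text
clock: 32.7
eef_pos: [601.6, 20.1, 93.3]
tool_rot: [3.128, 0.009, 1.576]
force: [-1.1, -0.1, -2.6]
width: 12.8
```

Emit:
send_rows(commands=[[5, 0, 0, 0, 0], [5, 0, 0, 0, 0], [5, 0, 0, 0, 0]])

```text
clock: 33.0
eef_pos: [601.7, 19.2, 93.6]
tool_rot: [3.127, 0.009, 1.575]
force: [0.1, 0.6, -2.6]
width: 12.8
```

```bash
python3 - <<'E'
from h import *
snap('scene','s12'); crop('s12','s12c',160,160,110,80,7)
snap('top','t12'); crop('t12','t12c',185,155,75,50,10)
E
python3 go.py 603.5 22.3 80 90.4
```

```text
at [601.9  19.7  93.9] yaw 90.25 F [ 1.1 -0.4 -2. ] w 12.7 t 33.1 q7 0.68 tilt 1.0
shift [ 2.7  1.4 13.9] roll -0.15 rows>= 0.3
```

View pics/s12c.png

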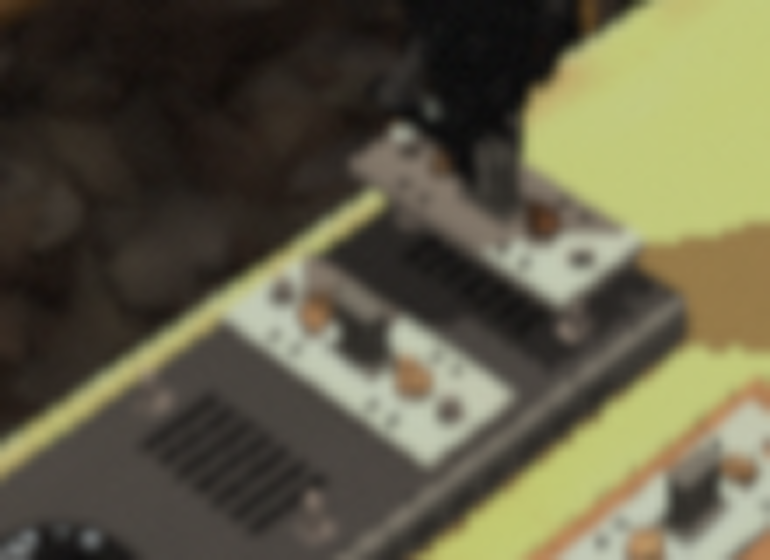

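View pics/t12c.png

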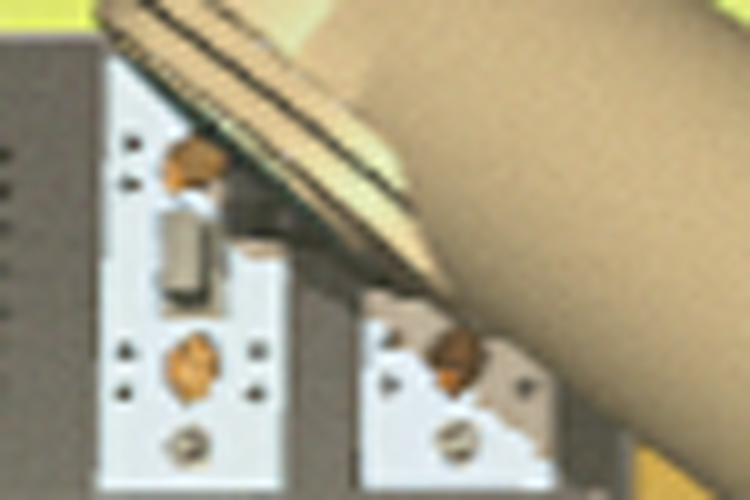

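```bash
python3 - <<'E'
from fit import *
print('hole',pix2w('top',un([[458,441]],185,155,10),95.3),'pin',599.7+.5-60,108.3-88-.3)
print('plate1 hole face z53',pix2w('top',un([[188,446]],185,155,10),53))
E
```

```text
hole [[538.40297494  17.27159342  95.3       ]] pin 540.2 19.999999999999996
plate1 hole face z53 [[540.31440876 108.59702897  53.        ]]
```

Emit:
send_rows(commands=[[5, 2.7, 1.7, 2, 0], [5, 2.7, 1.7, 10, 0], [5, 2.7, 1.7, 18, 0], [5, 2.7, 1.7, 18, 0]])

```text
clock: 33.5
eef_pos: [602.7, 21.7, 74.2]
tool_rot: [3.13, 0.01, 1.575]
force: [0.4, -0.7, -2.5]
width: 12.6
```

```bash
python3 go.py 603.7 22.4 64 90.3
```

```text
at [602.7  21.7  74.2] yaw 90.26 F [ 0.4 -0.7 -2.5] w 12.6 t 33.5 q7 0.66 tilt 0.89
shift [ 0.8  0.9 10.2] roll -0.04 rows>= 0.2
```

Emit:
send_rows(commands=[[5, 0.8, 0.9, 2, 0], [5, 0.8, 0.9, 5, 0], [5, 0.8, 0.9, 8, 0], [5, 0.8, 0.9, 11, 0], [5, 0.8, 0.9, 11, 0]])

```text
clock: 34.0
eef_pos: [603.5, 22.3, 62.7]
tool_rot: [3.13, 0.01, 1.575]
force: [0.2, 0.1, -1.8]
width: 12.9
```

Emit:
send_rows(commands=[[5, 0, 0, 3, 0], [5, 0, 0, 6, 0], [5, 0, 0, 9, 0], [5, 0, 0, 11, 0], [5, 0, 0, 12, 0]])

```text
clock: 34.5
eef_pos: [603.5, 21.9, 51.7]
tool_rot: [3.13, 0.011, 1.575]
force: [-5.4, -3.5, 13.5]
width: 13.0
```

Emit:
send_rows(commands=[[40, 0, 0, 0, 0], [40, 0, 0, 0, 0], [40, 0, 0, -30, 0], [40, 0, 0, -70, 0], [40, 0, 0, -115, 0]])

```text
clock: 35.0
eef_pos: [601.5, 23.2, 167.1]
tool_rot: [3.132, 0.011, 1.575]
force: [0.3, -0.5, -0.6]
width: 40.1
```

```bash
python3 go.py 450 150 200 120
```

```text
at [601.5  23.2 167.1] yaw 90.27 F [ 0.3 -0.5 -0.6] w 40.1 t 35.0 q7 0.76 tilt 0.82
shift [ 127.2 -150.6  -35.7] roll -29.73 rows>= 4.0
```

Emit:
send_rows(commands=[[40, 30, -35, -15, -7], [40, 62, -73, -30, -15], [40, 94, -112, -36, -22], [40, 127, -150, -36, -30], [40, 170, -165, -36, -38]])

```text
clock: 35.5
eef_pos: [432.7, 191.7, 199.9]
tool_rot: [-3.14, 0.017, 2.244]
force: [1.2, -0.0, -0.9]
width: 39.9
```

```bash
python3 go.py 430 370 200 150
```

```text
at [432.7 191.7 199.9] yaw 128.58 F [ 1.2 -0.  -0.9] w 39.9 t 35.5 q7 0.95 tilt 0.97
shift [141.  109.1  -2.7] roll -21.42 rows>= 3.6
```

Emit:
send_rows(commands=[[40, 35, 27, 0, -6], [40, 70, 54, 0, -12], [40, 106, 82, 0, -18], [40, 141, 109, -3, -21.4], [40, 141, 109, -3, -21.4]])

```text
clock: 36.0
eef_pos: [427.4, 377.7, 201.3]
tool_rot: [-3.14, 0.01, 2.626]
force: [-0.3, -0.3, -0.1]
width: 40.2
```

```bash
python3 - <<'E'
from h import *
snap('top','t13'); crop('t13','t13b',0,0,512,384,1.56); crop('t13','t13c',125,145,140,110,5.7)
snap('scene','s13'); crop('s13','s13b',0,0,512,384,1.56);crop('s13','s13c',138,170,125,95,6)
E
```

```text
(no output)
```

View pics/t13b.png

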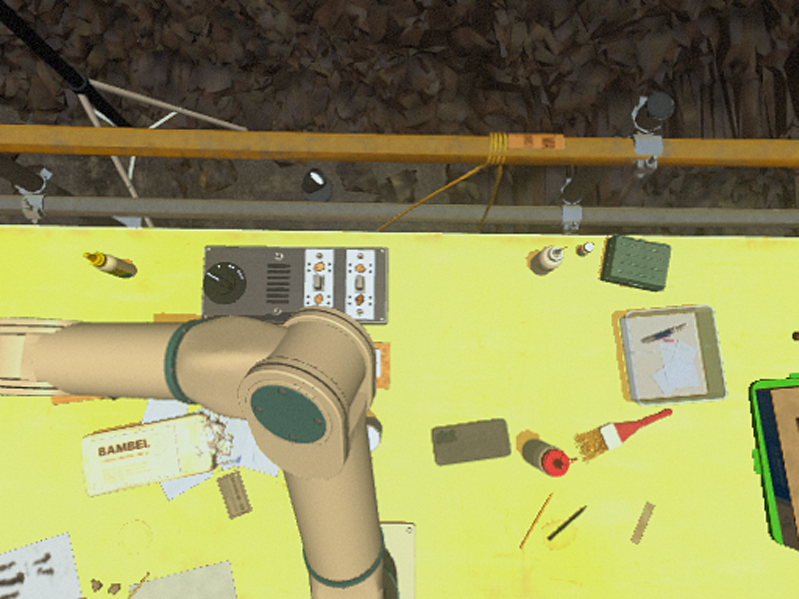

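View pics/t13c.png

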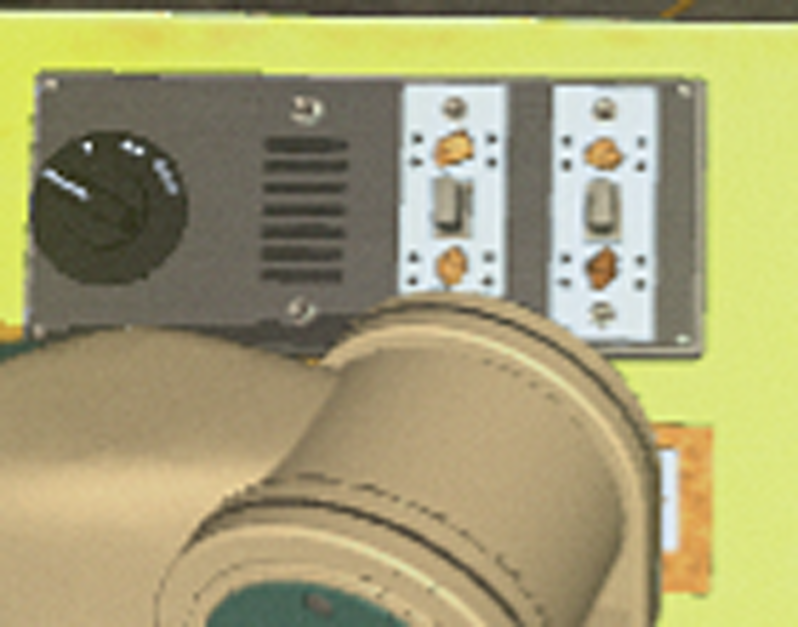

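View pics/s13c.png

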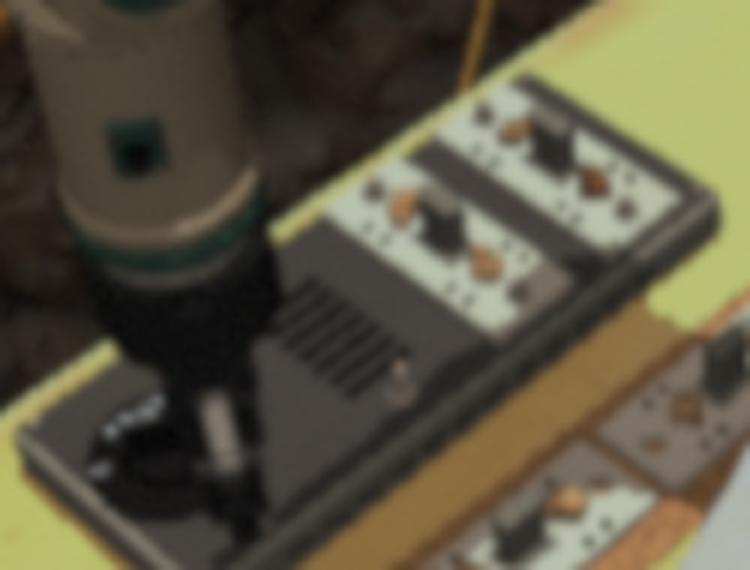

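```bash
python3 go.py 600 312 130 150.5
```

```text
at [429.1 371.1 200.2] yaw 150.1 F [-0.5  0.5 -0.1] w 40.0 t 36.1 q7 1.08 tilt 0.95
shift [-176.6   34.5   72.6] roll -0.4 rows>= 3.9
```

Emit:
send_rows(commands=[[50, -44, 9, 0, 0], [50, -88, 17, 15, -0.4], [50, -132, 26, 35, -0.4], [50, -176, 34, 55, -0.4], [50, -176, 34, 70, -0.4]])

```text
clock: 36.6
eef_pos: [606.5, 303.6, 129.7]
tool_rot: [-3.131, 0.02, 2.612]
force: [-1.2, -0.4, -0.7]
width: 50.2
```

Emit:
send_rows(commands=[[50, 0, 0, 0, 0], [50, 0, 0, 0, 0]])

```text
clock: 36.8
eef_pos: [606.8, 301.3, 129.4]
tool_rot: [-3.129, 0.02, 2.61]
force: [0.5, 0.5, -0.6]
width: 50.1
```

```bash
python3 go.py 600 312 46 150.5
```

```text
at [606.8 301.3 129.4] yaw 149.55 F [ 0.5  0.5 -0.6] w 50.1 t 36.8 q7 1.38 tilt 1.35
shift [12.9  6.8 83.1] roll -0.95 rows>= 1.7
```

Emit:
send_rows(commands=[[50, 13, 7, 0, -1], [50, 13, 7, 20, -1], [50, 13, 7, 40, -1], [50, 13, 7, 50, -1], [50, 13, 7, 50, -1]])

```text
clock: 37.3
eef_pos: [598.5, 311.7, 76.2]
tool_rot: [-3.125, 0.018, 2.628]
force: [-0.0, -0.0, -0.0]
width: 49.8
```

```bash
python3 go.py 600 312 46 150.5
```

```text
at [598.5 311.7  76.2] yaw 150.58 F [-0. -0. -0.] w 49.8 t 37.3 q7 1.34 tilt 1.43
shift [-0.5  1.5 30.2] roll 0.08 rows>= 0.6
```

Emit:
send_rows(commands=[[50, -0.5, 1, 15, 0], [50, -0.5, 1, 30, 0], [50, -0.5, 1, 30, 0], [50, -0.5, 1, 30, 0]])

```text
clock: 37.7
eef_pos: [599.4, 311.4, 45.6]
tool_rot: [-3.124, 0.018, 2.628]
force: [0.2, -0.3, 0.4]
width: 49.9
```

Emit:
send_rows(commands=[[20, 0, 0, 0, 0], [5, 0, 0, 0, 0], [5, 0, 0, 0, 0], [5, 0, 0, 0, 0], [5, 0, 0, 0, 0]])

```text
clock: 38.2
eef_pos: [599.8, 311.7, 46.4]
tool_rot: [-3.125, 0.018, 2.628]
force: [-0.2, -0.2, 4.6]
width: 13.1
```

```bash
python3 go.py 600 312 46 70
```

```text
at [599.8 311.7  46.4] yaw 150.56 F [-0.2 -0.2  4.6] w 13.1 t 38.2 q7 1.32 tilt 1.41
shift [-0.   0.4  0.4] roll 80.56 rows>= 9.5
```

Emit:
send_rows(commands=[[5, 0, 0, 0, 8], [5, 0, 0, 0, 16], [5, 0, 0, 0, 24], [5, 0, 0, 0, 32], [5, 0, 0, 0, 40]])

```text
clock: 38.7
eef_pos: [599.7, 311.7, 46.5]
tool_rot: [-3.14, 0.024, 1.924]
force: [0.1, -0.2, 1.7]
width: 12.7
```

Emit:
send_rows(commands=[[5, 0, 0, 0, 8], [5, 0, 0, 0, 16], [5, 0, 0, 0, 24], [5, 0, 0, 0, 32], [5, 0, 0, 0, 40]])

```text
clock: 39.2
eef_pos: [599.6, 311.8, 46.5]
tool_rot: [3.127, 0.019, 1.219]
force: [0.4, -1.1, 2.4]
width: 12.8
```

Emit:
send_rows(commands=[[5, 0, 0, 0, 0], [5, 0, 0, 0, 0], [5, 0, 0, 0, 0]])

```text
clock: 39.5
eef_pos: [599.6, 311.9, 46.4]
tool_rot: [3.127, 0.019, 1.221]
force: [1.7, -0.8, 1.3]
width: 12.9
```

```bash
python3 go.py 600 312 46 70
```

```text
at [599.6 311.9  46.4] yaw 69.98 F [ 1.7 -0.8  1.3] w 12.9 t 39.5 q7 0.05 tilt 1.34
shift [0.3 0.3 0.4] roll -0.02 rows>= 0.0
```

Turned 80.6°. I'll release, rise and check.

Emit:
send_rows(commands=[[50, 0, 0, 0, 0], [50, 0, 0, 0, 0], [50, 0, 0, -30, 0], [50, 0, 0, -75, 0], [50, 0, 0, -120, 0]])

```text
clock: 40.0
eef_pos: [598.1, 314.3, 167.0]
tool_rot: [3.129, 0.02, 1.223]
force: [0.7, 1.1, -0.1]
width: 50.4
```

```bash
python3 go.py 430 400 230 70
```

```text
at [598.1 314.3 167. ] yaw 70.06 F [ 0.7  1.1 -0.1] w 50.4 t 40.0 q7 0.14 tilt 1.35
shift [  22.  -186.4  -65.8] roll 0.06 rows>= 4.0
```

Emit:
send_rows(commands=[[50, 5, -40, -30, 0], [50, 10, -85, -60, 0], [50, 15, -130, -66, 0], [50, 22, -175, -66, 0], [50, 22, -186, -66, 0]])

```text
clock: 40.5
eef_pos: [424.2, 403.8, 231.8]
tool_rot: [3.131, 0.018, 1.233]
force: [0.1, 0.3, 0.3]
width: 50.1
```

Emit:
send_rows(commands=[[50, 0, 0, 0, 0], [50, 0, 0, 0, 0], [50, 0, 0, 0, 0], [50, 0, 0, 0, 0], [50, 0, 0, 0, 0]])

```text
clock: 41.0
eef_pos: [425.3, 403.0, 231.4]
tool_rot: [3.131, 0.018, 1.231]
force: [-0.3, -0.2, -0.2]
width: 50.1
```

```bash
python3 - <<'E'
from h import *
snap('top','t14'); crop('t14','t14c',125,145,140,110,5.7)
snap('scene','s14'); crop('s14','s14b',60,120,320,240,2.4)
E
```

```text
(no output)
```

View pics/t14c.png

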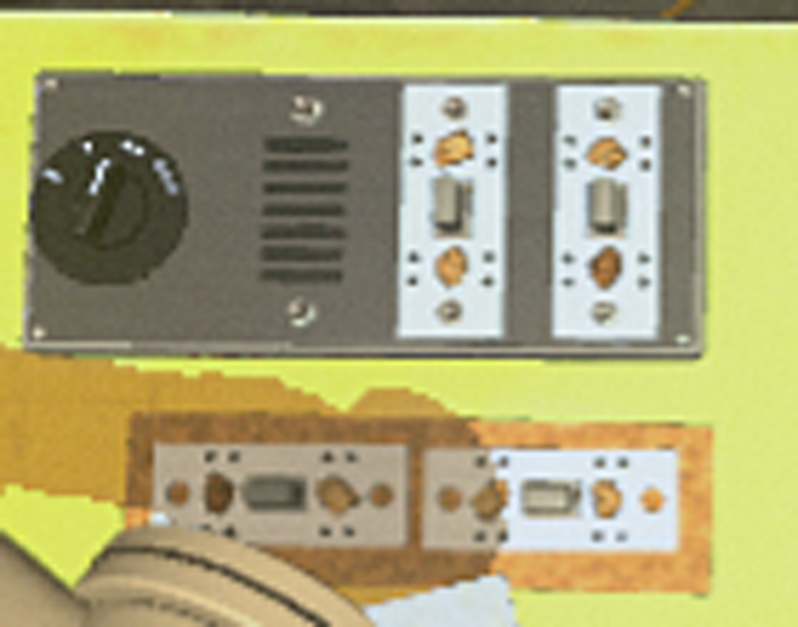

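View pics/s14b.png

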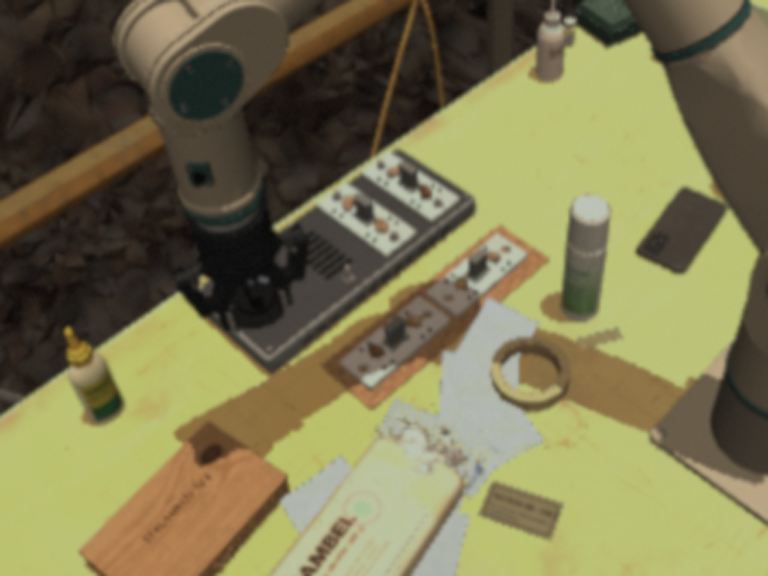

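```bash
python3 - <<'E'
from fit import *
crop('t14','t14d',190,155,65,55,11); crop('s14','s14d',190,170,75,60,10)
L=[[75,30,53],[75,-30,53],[-75,-30,53],[-75,30,53]]
for c in ([[404,86],[507,86],[503,338],[397,336]],[[556,86],[661,87],[658,339],[552,338]]):
    print(fit([('top',un(c,125,145,5.7),L)],[600,50,0]))
print('t13 bay0',fit([('top',un([[552,87],[657,87],[654,340],[549,340]],125,145,5.7),L)],[600,50,0]))
E
```

```text
(array([599.3, 108.1]), np.float64(0.44), np.float64(0.37))
(array([600.1,  18.3]), np.float64(0.37), np.float64(0.27))
t13 bay0 (array([599.5,  20.5]), np.float64(0.56), np.float64(0.28))
```

View pics/t14d.png

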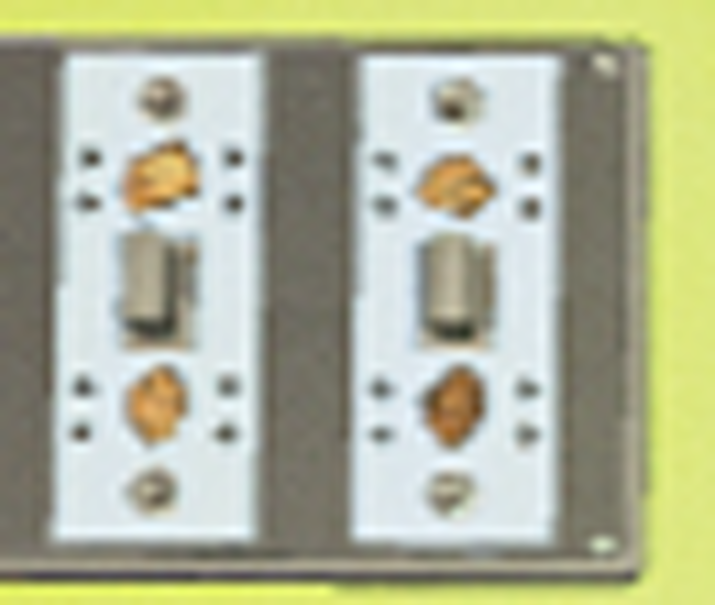

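View pics/s14d.png

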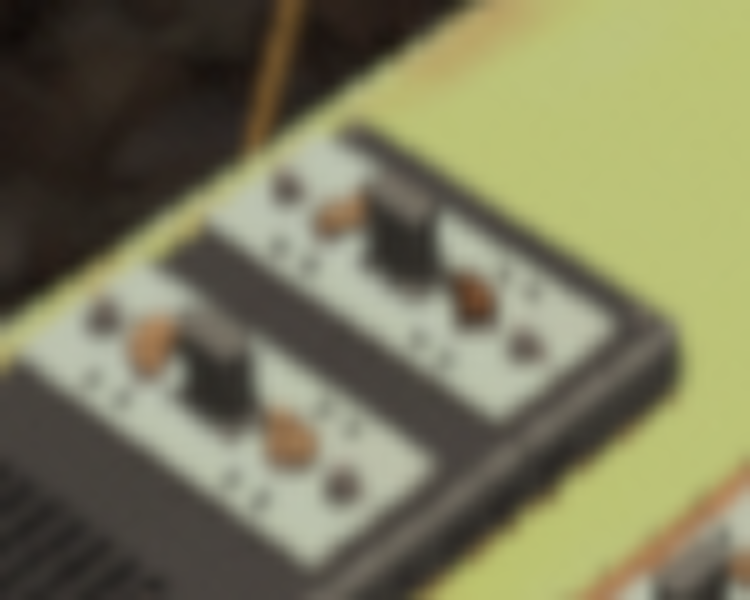

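Emit:
send_rows(commands=[[50, 0, 0, 0, 0], [50, 0, 0, 0, 0], [50, 0, 0, 0, 0], [50, 0, 0, 0, 0], [50, 0, 0, 0, 0]])

```text
clock: 41.6
eef_pos: [424.7, 403.4, 231.6]
tool_rot: [3.131, 0.018, 1.232]
force: [0.5, -1.1, 0.5]
width: 49.8
```

```bash
python3 - <<'E'
from h import *
a=cv2.imread('pics/t14.png').astype(int)[150:260,125:260]; b=snap('top','t15')[150:260,125:260,::-1].astype(int)
print(abs(a-b).mean(), (abs(a-b).max(2)>60).sum())
s=ctrl.read_state(); print(s['eef_pos'],s['qd'].round(3),s['force'])
E
```

```text
2.4619304152637485 11
[424.73766291 403.36527369 231.55698124] [-0.001 -0.001  0.    -0.    -0.     0.001  0.   ] [-0.46940283  0.00057468  0.10438524]
```

Nothing is moving, so I'm handing in.

```bash
python3 -c "
from cell import ctrl
print(ctrl.finish_job())"
```

```text
the job is handed in; nothing more can be done
None
```

I finished every step and handed the job in at about 42 s of the 210 s. `finish_job` reported no verdict.

**What I did**
- I turned the dial from two dots to the bar mark.
- I laid the two finished plates from bays 2 and 1 end to end on the mat, tab up.
- I put the two new plates (the third was absent) on bays 1 and 0. Both met the surface at the expected height, with 9 and 13.5 N.
- I then turned the dial 80.6° back to two dots, let go and drew the arm clear.

**Last checks**
- **Dial:** the pointer is at the two-dot mark in the top picture.
- **New plates:** both look flat with their holes over the pins. In the top picture bay 1 is within about 0.5 mm of its middle.
- **Finished plates:** both lie inside the mat outline.
- **Bottles:** all the bottles I could see in the last pictures are upright.
- **At rest:** nothing moved between the last two top pictures, and the arm was still and touching nothing.

**What disagreed or went wrong**
- **Tool height:** by touch, the fingertips were about 30 mm higher than the reported position implied. My first close on the dial missed the bar because of this, so I used a touch-calibrated height for the rest.
- **Cameras:** the two cameras differed by about 5 mm in y, so I used gripping the dial and plate tabs to settle it.
- **Bay 0 plate:** it slid about 2 mm sideways between two pictures after I had placed it, while the arm was not near it. It is about 1.7 mm off the bay's middle, inside the 6 mm limit.

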